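# Stamp a batch of flanged hubs on the bench press

### The arm

A 6-joint arm with a two-finger parallel gripper is mounted at the origin on the work surface. World frame = base frame: x ahead of the robot, y to its left, z up, the work surface at z = 0. Lengths are in m, angles in rad, forces in N, time in s.
With the tool pointing down it reaches from about 0.35 to 0.975 m from the base axis. Payload 4.9 kg.
Tool frame: the origin (TCP) lies at the very end of the fingers, on their centre line; the grasp point (between the pads) lies 19 mm behind it; z points along the fingers, y is the line along which they close (so a half turn about z gives the same grasp; the last joint's range is limited). The gripper opens to 85 mm and grips with 20 to 120 N. Pads are 22 mm wide; open, the fingers measure 114 mm over their backs; the gripper's body (76 mm by 85 mm) begins 54 mm behind the grasp point. The pads swing forward as they close: fully open they stand 13 mm farther back than shut.
Start: joints at [-1.262, 0.053, 1.613, -0, 1.476, -0.119], TCP at [0.259, -0.569, 0.231] pointing down, gripper open.
Joint ranges: [-3.01, 3.01], [-1.01, 2.22], [0.06, 2.58], [-1.02, 4.17], [0.09, 2.62], [-3.14, 3.14]. Speed limits (rad/s): [2.57, 2.57, 3.14, 3.14, 3.14, 3.14].

### API

Orientations are given as a rotation vector (axis times angle).
In Python, from station import get_obs, get_image, get_calibration, finish_job gives the robot as it stands.
- The arm moves only by the tool servo_tool, never from a script. Its argument "increments" is a list of rows, each a list of 5 numbers: the opening, from 0 (shut) to 1 (fully open), then the shift along the tool's x, y, z in mm, then the turn about the tool's z in degrees. In form: [[jaw, tx, ty, tz, spin], ...]. A call has 1 to 12 rows; each row shifts and turns the commanded pose from where the row before left it, along the tool's axes as they then stand; what a row does not reach is not made up. A row lasts 1/8 s, in which the tool goes at most 62.5 mm and 10.7 degrees, less where a joint would pass 70% of its speed; a pose out of reach is approached as far as the arm can. A call is refused whole if a number of a shift passes 62.5 or a number of a turn 10.7, either way. A call with a gripper value outside its range is refused whole. The fingers move at their own pace and stop on an object; "force" is the grip in N (left out, the last holds). Time passes only in rows, so rows that do not move let the fingers close. It gives the time, the measured TCP pose, the force, the opening and the grip force at its end, in the units of the state.
- get_obs(): the state, without advancing time (a new reading comes with each control period).
- get_image(name): name is "scene" or "top" or "wrist"; returns the picture (480x640x3 uint8, red, green, blue); there is no depth.
- get_calibration(name): a dict with "fx", "fy", "cx", "cy" (pixels), "R" (3x3) and "t" (3): a world point X has camera coordinates R X + t; the wrist camera has in their place "mount" (4x4, takes a point from camera to tool coordinates, whose origin is the TCP and whose axes are the flange's). Camera axes: x right, y down, z forward; pixel columns grow to the right and rows downward; lengths in m; the calibration is good to about 2 mm. The wrist camera is an equidistant fisheye: a pixel r from the principal point sees the ray r / f radians off the axis. A picture is of the moment at which its call begins: read the wrist's pose just before it. get_calibration takes no time and is no camera call.
- finish_job(): hands the job in; it is judged then, once.
The state is a dict: "t": time; "q": joint angles; "dq": joint speeds; "effort": joint torques, N m; "tool_pos": TCP position; "tool_rot": TCP orientation; "contact_force": force on the tool from outside, world axes, zero at the start; "wrist_torque": the same for the moment, N m; "opening": finger opening in m; "grip_force": force on a finger pad.
Only numpy, scipy, OpenCV 4.12 (cv2) and the standard library are available. Lean on these libraries where they do the work, as an engineer would, in place of code of your own. Each camera call takes 0.05 s, during which the arm holds its last target. There are 200 camera calls.

### The job

Stamp the red flanged hubs: with the guard up, set every hub flat and centred on a black pad of its own on the press, lower the clear guard gently onto its stops without letting it drop, then pull the press lever right to its stop and let it return home (never pull it while the guard is up). Then lift the guard fully back up and set each hub flat on the bench beside a bearing of its own: straight in front of the bearing, on the robot's side (square to the bench, not to the press), with a gap of about 2 cm between hub and bearing. Do not shift the bearings or the other things lying about.

Things in the scene. Friction and masses are not known exactly. Their poses are not given: they have to be found in the camera images.
- hub0: red cast flanged hub (two or three are present, all alike): round flange 64 mm across and 11 mm thick, with a round boss 36 mm across on top of it, 36 mm high in all, about 0.3 kg. Grip the boss. Origin: centre of the underside; z up along the boss. Any yaw is as good as another.
- hub1: red cast flanged hub (two or three are present, all alike): round flange 64 mm across and 11 mm thick, with a round boss 36 mm across on top of it, 36 mm high in all, about 0.3 kg. Grip the boss. Origin: centre of the underside; z up along the boss. Any yaw is as good as another.
- hub2: red cast flanged hub (two or three are present, all alike): round flange 64 mm across and 11 mm thick, with a round boss 36 mm across on top of it, 36 mm high in all, about 0.3 kg. Grip the boss. Origin: centre of the underside; z up along the boss. Any yaw is as good as another.
- bearing0: shiny steel bearing with black seal rings, a flat disc 52 mm across and 18 mm high, 0.5 kg, lying loose on the bench; it stays where it is. Origin: centre of the underside; its x axis points straight away from the robot base's front (world x), y to the robot's left.
- bearing1: shiny steel bearing with black seal rings, a flat disc 52 mm across and 18 mm high, 0.5 kg, lying loose on the bench; it stays where it is. Origin: centre of the underside; its x axis points straight away from the robot base's front (world x), y to the robot's left.
- bearing2: shiny steel bearing with black seal rings, a flat disc 52 mm across and 18 mm high, 0.5 kg, lying loose on the bench; it stays where it is. Origin: centre of the underside; its x axis points straight away from the robot base's front (world x), y to the robot's left.
- pad0 (a point): centre of a black round pad (68 mm across, brass dot in the middle) flush with the steel bed of the green press, 40 mm above the bench; of three in a row 90 mm apart, left one as the robot sees it. Press axes: x away from the robot, y along the row to the left, z up. Bed: 300 mm wide, fence 10 mm high all round, its inside 49 mm before and behind the row.
- pad1 (a point): centre of a black round pad (68 mm across, brass dot in the middle) flush with the steel bed of the green press, 40 mm above the bench; of three in a row 90 mm apart, middle one as the robot sees it. Press axes: x away from the robot, y along the row to the left, z up. Bed: 300 mm wide, fence 10 mm high all round, its inside 49 mm before and behind the row.
- pad2 (a point): centre of a black round pad (68 mm across, brass dot in the middle) flush with the steel bed of the green press, 40 mm above the bench; of three in a row 90 mm apart, right one as the robot sees it. Press axes: x away from the robot, y along the row to the left, z up. Bed: 300 mm wide, fence 10 mm high all round, its inside 49 mm before and behind the row.
- guard_hinge (a point): middle of the guard's hinge axis, which runs along the press's y axis, 85 mm behind the pads' row and 85 mm above the bench. Axes as the press.
- guard_handle (a point): middle of the guard's handle: a dark round steel bar 12 mm thick and 90 mm long, parallel to the hinge, 180 mm from the hinge axis, 42 mm outside the front edge of the clear yellow-framed guard plate (290 mm wide, 6 mm thick). Guard down: 89 mm above the bench on the robot's side of the press. Axes fixed to the guard.
- guard (a joint): angle of the hinged clear guard, rad: 0 fully down on its two rubber stops (it clears the hubs by 9 mm or more), 1.57 upright, 1.85 fully up, leaning back on its stop, where it stays by itself. It falls if let go below about 1.5.
- lever_pivot (a point): pivot of the press lever, on the right-hand side of the press seen from the robot, 222 mm to the right of the middle pad, 70 mm above the bench. Press axes; the pivot axis is y.
- lever_grip (a point): middle of the press lever's red grip: a round bar 16 mm thick and about 70 mm long, parallel to the pivot axis, 160 mm from it; it sticks out from the end of the steel lever arm to the left, and its middle is 34 mm left of the arm. At rest the lever leans 0.35 rad away from the robot; the grip is then 220 mm above the bench.
- lever (a joint): angle of the sprung press lever, rad: 0 at rest (home), growing as the red grip is pulled towards the robot (the press's -x direction) and over; 1.2 is its stop. It takes about 3 N at the grip to start and 10 N to hold at the stop; the spring brings it home.
- grease_tin: bystander, leave alone: yellow-banded tin, 70 mm across, 90 mm high, origin under its centre
- oil_bottle: bystander, leave alone: white bottle with a red cap, 48 mm across, 130 mm high, origin under its centre
- wrench: bystander, leave alone: steel wrench lying on the bench, origin under its middle
- screwdriver: bystander, leave alone: screwdriver lying on the bench, origin under its middle
- hammer: bystander, leave alone: hammer lying on the bench, origin under its middle
- end_cap: bystander, leave alone: orange plastic cap, 40 mm across, 22 mm high, origin under its centre

How it is judged:
By the outcome, as a careful person would: the job done as asked, in the order asked, and still so for the second after the job is handed in, with the robot touching nothing.
Of hub0, hub1, hub2 only 2 to 3 are there at a start; the rules pass over those that are not, and their reading is None.
At some moment in a run one of hub0, hub1, hub2 may be knocked a few centimetres aside while the robot is not near it.
It also fails if it takes over 210 s, if anything falls off the work surface, if the arm or the gripper's body presses on something with over 40 N, if the wrist force passes 120 N, or if a joint passes its speed limit or range.

## Working session

There is one attempt and no reset: what is moved stays moved. The work goes in short steps, Python scripts to look and compute and a tool call to move; the robot and the scene stay as the last step left them, time stands still between calls to the robot, and variables do not carry over. Pictures are saved under pics/ and viewed, at most 14 in all, crops included, and the job is handed in when it is done.

Besides the shell and the picture viewer there is one more tool, called after "Request:" as name(argument=value, ...), one argument or row to a line, values as JSON. servo_tool: Moves the arm, as the interface text tells. Its arguments: {"type":"object","properties":{"increments":{"type":"array"},"force":{"type":"number"}},"required":["increments"]}

```bash
ls; mkdir -p pics
cat > h.py <<'E'
import numpy as np, cv2
from scipy.spatial.transform import Rotation as R
from station import *
def snap(n,f):
    o=get_obs(); im=get_image(n); cv2.imwrite('pics/'+f,im[:,:,::-1]); return o,im
def ray(n,uv):
    c=get_calibration(n); uv=np.array(uv,float)
    d=np.array([(uv[0]-c['cx'])/c['fx'],(uv[1]-c['cy'])/c['fy'],1]); Rm=np.array(c['R'])
    return -Rm.T@np.array(c['t']), Rm.T@(d/np.linalg.norm(d))
def onz(n,uv,z):
    p,d=ray(n,uv); return p+d*(z-p[2])/d[2]
def tri(a,b):
    (p,d),(q,e)=a,b
    s=np.linalg.lstsq(np.c_[d,-e],q-p,rcond=None)[0]
    x,y=p+s[0]*d,q+s[1]*e
    return (x+y)/2,np.linalg.norm(x-y)
def proj(n,X):
    c=get_calibration(n); v=np.array(c['R'])@np.array(X)+np.array(c['t']); return c['fx']*v[0]/v[2]+c['cx'],c['fy']*v[1]/v[2]+c['cy']
E
python3 - <<'E'
from h import *
snap('scene','s0.png');snap('top','t0.png')
for n in('scene','top'):
    c=get_calibration(n); print(n,c['fx'],-np.array(c['R']).T@np.array(c['t']),np.array(c['R'])[2])
c=get_calibration('wrist');print(c)
o=get_obs();print(o)
E
```

```text
pics
scene 493.0954775476602 [ 1.50753231 -0.41131501  0.87214262] [-0.75471942  0.33663139 -0.56309671]
top 513.8104520820112 [0.31730916 0.01843951 1.40677343] [ 0.19693532 -0.01135081 -0.98035077]
{'fx': 371.64829954431775, 'fy': 371.64829954431775, 'cx': 326.5182509571164, 'cy': 239.29471914281726, 'mount': array([[-1.00393355e-03, -9.54417426e-01, -2.98473396e-01,
         7.70156889e-02],
       [ 9.99999492e-01, -9.84445640e-04, -2.15633833e-04,
        -1.03746279e-04],
       [-8.80261458e-05, -2.98473461e-01,  9.54417930e-01,
        -1.43153911e-01],
       [ 0.00000000e+00,  0.00000000e+00,  0.00000000e+00,
         1.00000000e+00]])}
{'t': 0.1, 'q': array([-1.26201543e+00,  5.33478550e-02,  1.61419323e+00,  9.48151530e-07,
        1.47598784e+00, -1.18994536e-01]), 'dq': array([ 2.09261535e-05, -1.34802104e-03, -4.46834252e-03,  1.76139461e-05,
        6.74981917e-04,  4.56043740e-04]), 'effort': array([ 4.67419395e-04, -3.94902778e+01, -3.71362352e+01, -9.17172497e-05,
        3.87266366e-03,  2.02989378e-05]), 'tool_pos': array([ 0.2591072 , -0.56812725,  0.23012878]), 'tool_rot': array([-3.06812177e+00, -6.66427096e-01,  2.86532106e-04]), 'contact_force': array([0.70979448, 0.96108859, 0.02568128]), 'wrist_torque': array([ 0.01072692, -0.012523  , -0.02676604]), 'grip_force': 0.0, 'opening': 0.08545210394254762}
```

View pics/s0.png

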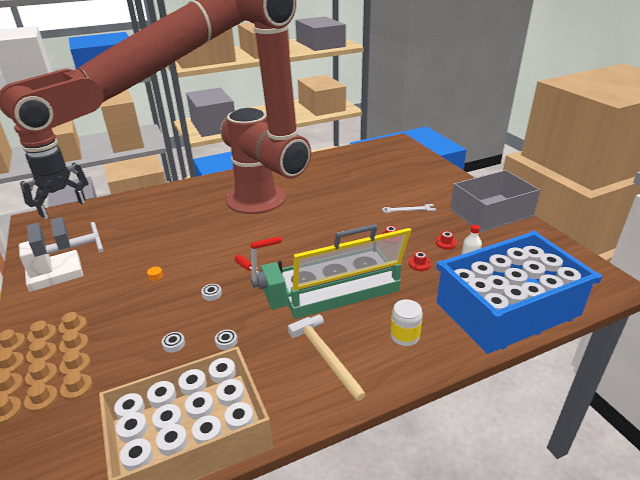

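View pics/t0.png

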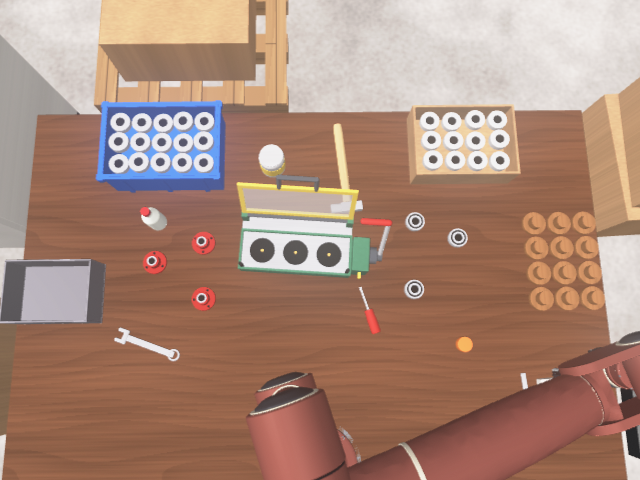

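Run:
```python
from h import *
t=cv2.imread('pics/t0.png');s=cv2.imread('pics/s0.png')
def crop(im,x,y,w,h,k):
    c=cv2.resize(im[y:y+h,x:x+w],None,fx=k,fy=k,interpolation=cv2.INTER_CUBIC)
    for i in range(0,w,10): cv2.line(c,(i*k,0),(i*k,12 if i%50==0 else 5),(255,255,0),1); 
    for i in range(0,w,50): cv2.putText(c,str(x+i),(i*k,24),0,.4,(255,255,0),1)
    for i in range(0,h,10): cv2.line(c,(0,i*k),(12 if i%50==0 else 5,i*k),(255,255,0),1)
    for i in range(0,h,50): cv2.putText(c,str(y+i),(14,i*k+5),0,.4,(255,255,0),1)
    return c
m=np.zeros((600,800,3),np.uint8)
a=crop(t,140,200,260,115,3);m[:345,:780]=a
b=crop(t,400,200,80,100,2);m[350:550,:160]=b
b=crop(t,230,170,150,60,4);m[350:590,170:770]=b
cv2.imwrite('pics/t1.png',m)
m=np.zeros((600,800,3),np.uint8)
m[:360,:780]=crop(s,230,220,260,120,3) if 0 else crop(s,230,210,260,120,3)
m[370:594,:400]=crop(s,150,275,100,56*1,4)
cv2.imwrite('pics/s1.png',m[:600])
```

```text
(no output)
```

View pics/t1.png

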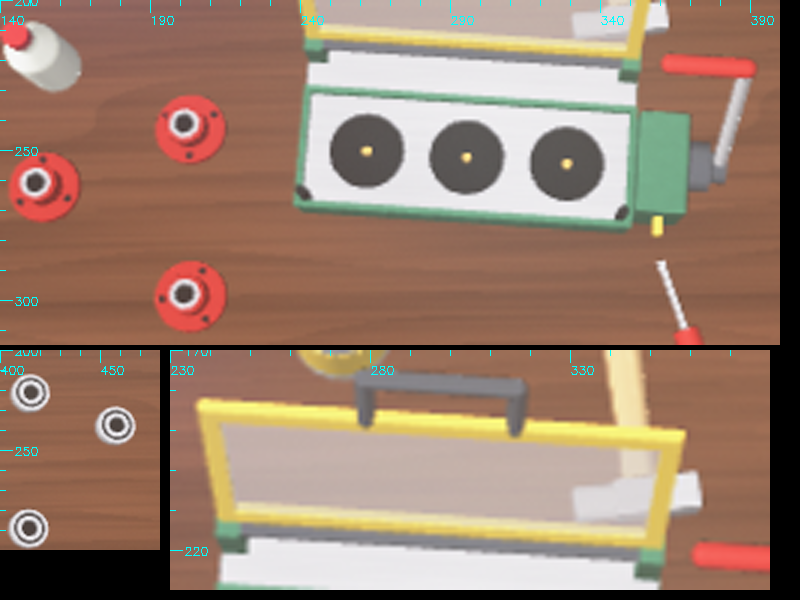

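View pics/s1.png

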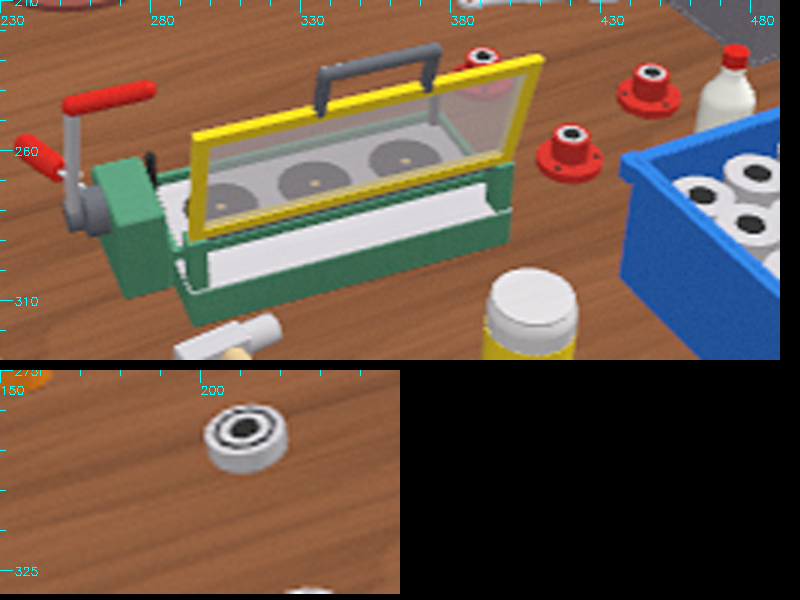

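Run:
```python
from h import *
P={'hA':((201.2,241),(420.3,254)),'hB':((151.8,261),(447.3,234)),'hC':((201.3,298),(391,228.3)),
'p0':((262.3,250.3),(365,263.3)),'p1':((295.7,252.3),(335.3,271)),'p2':((329,254.3),(303.7,279)),
'handle':((298,178.3),(357,230.3)),'grip':((376.3,221.8),(267,242.3)),'bC':((414,289),(211.2,289.5))}
for k,(a,b) in P.items():
    x,e=tri(ray('top',a),ray('scene',b)); print(k,x.round(4),round(e,4))
for k,uv,z in(('hA',P['hA'][0],.036),('hB',P['hB'][0],.036),('hC',P['hC'][0],.036),('bA',(415,221.5),.018),('bB',(458,237.5),.018),('bC',(414,289),.018),('p0',P['p0'][0],.04),('p1',P['p1'][0],.04),('p2',P['p2'][0],.04)):
    x=onz('top',uv,z); print(k,x.round(4), np.round(proj('scene',x),1))
p0=onz('top',P['p0'][0],.04);p2=onz('top',P['p2'][0],.04);d=p0-p2;yaw=np.arctan2(-d[0],d[1]);print('yaw',np.degrees(yaw),np.linalg.norm(d))
p1=onz('top',P['p1'][0],.04)
def press(x,y,z): return p1+np.array([np.cos(yaw)*x-np.sin(yaw)*y,np.sin(yaw)*x+np.cos(yaw)*y,z-.04])
for a in (0,1.57,1.85):
    x=press(.085-.18*np.cos(a)-.004*np.sin(a)*0,0,.085+.18*np.sin(a)+.004);print('handle',a,x.round(4),proj('top',x),proj('scene',x))
x=press(.16*np.sin(.35),-.222+.034,.07+.16*np.cos(.35));print('grip',x.round(4),proj('top',x),proj('scene',x))
```

```text
hA [0.5848 0.3022 0.0345] 0.0018
hB [0.5322 0.4346 0.0318] 0.0029
hC [0.4308 0.2982 0.0332] 0.0027
p0 [0.5569 0.1368 0.038 ] 0.0034
p1 [0.5506 0.0472 0.0376] 0.0046
p2 [ 0.5439 -0.0431  0.0372] 0.0036
handle [0.6889 0.0361 0.2557] 0.0042
grip [ 0.5908 -0.1481  0.219 ] 0.0046
bC [ 0.4492 -0.2736  0.0149] 0.0018
hA [0.584  0.3011 0.036 ] [419.6 253.6]
hB [0.5308 0.432  0.036 ] [446.  232.9]
hC [0.43   0.2963 0.036 ] [390.  227.6]
bA [ 0.636  -0.2865  0.018 ] [224.7 335.6]
bB [ 0.5893 -0.4032  0.018 ] [171.8 338.4]
bC [ 0.4486 -0.2739  0.018 ] [210.5 288.5]
p0 [0.5558 0.1351 0.04  ] [363.7 262.8]
p1 [0.5493 0.0451 0.04  ] [333.5 270.3]
p2 [ 0.5428 -0.0446  0.04  ] [302.3 278.2]
yaw -4.144299655298297 0.1801715290823775
handle 0 [0.4546 0.0519 0.089 ] (np.float64(292.8935313302382), np.float64(285.5560142382845)) (np.float64(320.93874358220637), np.float64(237.37631291312766))
handle 1.57 [0.634  0.0389 0.269 ] (np.float64(296.0429942369697), np.float64(199.13669262864983)) (np.float64(346.1660900281624), np.float64(213.77344071540332))
handle 1.85 [0.6836 0.0353 0.262 ] (np.float64(297.4944558619516), np.float64(179.30427116950295)) (np.float64(354.7125676461048), np.float64(227.03417187044516))
grip [ 0.5905 -0.1464  0.2203] (np.float64(374.7375631297969), np.float64(221.5629344385815)) (np.float64(266.57588932608735), np.float64(241.61258787463265))
```

```bash
cat >> h.py <<'E'
YAW=np.radians(-4.14)
PX=np.array([np.cos(YAW),np.sin(YAW),0]);PY=np.array([-np.sin(YAW),np.cos(YAW),0])
P1=np.array([.5500,.0461,0.])
def press(x,y,z): return P1+PX*x+PY*y+np.array([0,0,z])
def go(tgt,yaw=None):
    o=get_obs();M=R.from_rotvec(o['tool_rot']).as_matrix();d=(M.T@(np.array(tgt)-o['tool_pos']))*1000
    y=np.degrees(np.arctan2(M[1,0],M[0,0]));print('t%.1f'%o['t'],'tcp',o['tool_pos'].round(4),'yaw %.2f'%y,'tilt %.2f'%np.degrees(np.arccos(-M[2,2])),'need mm',d.round(1),'rows',round(np.abs(d).max()/60,1),'spin',None if yaw is None else round(y-yaw,1))
E
python3 - <<'E'
from h import *
for uv in((160,224),(155,221)): print(onz('top',uv,0))
E
```

```text
[0.64083445 0.42499841 0.        ]
[0.64961174 0.43935678 0.        ]
```

Request:
servo_tool(
  increments=[
    [1, 0, 0, -10, -10.2],
    [1, 0, 0, -10, -10.2],
    [1, 0, 0, -10, -10.2],
    [1, 0, 0, -10, -10.2],
    [1, 0, 0, 0, -10.2],
    [1, 0, 0, 0, -10.2],
    [1, 0, 0, 0, 0],
  ],
)

```text
t: 0.98
tool_pos: [0.2592, -0.5684, 0.2707]
tool_rot: [-2.304, -2.134, -0.001]
contact_force: [-0.6, -0.6, -0.1]
opening: 0.0857
grip_force: 0.0
```

Run:
```python
from h import *
go((.45,-.2,.27),85.86); go((.43,.297,.15),85.86)
```

```text
t1.0 tcp [ 0.2592 -0.5684  0.2707] yaw 85.60 tilt 0.06 need mm [381.9 161.9   1. ] rows 6.4 spin -0.3
t1.0 tcp [ 0.2592 -0.5684  0.2707] yaw 85.60 tilt 0.06 need mm [875.8 103.9 121.5] rows 14.6 spin -0.3
```

Request:
servo_tool(
  increments=[
    [1, 48, 20, 0, -0.3],
    [1, 48, 20, 0, 0],
    [1, 48, 20, 0, 0],
    [1, 48, 20, 0, 0],
    [1, 48, 20, 0, 0],
    [1, 48, 20, 0, 0],
    [1, 48, 20, 0, 0],
    [1, 48, 20, 0, 0],
    [1, 49, -6, 0, 0],
    [1, 49, -6, 0, 0],
    [1, 49, -6, 0, 0],
    [1, 49, -6, 0, 0],
  ],
)

```text
t: 2.48
tool_pos: [0.4351, 0.0019, 0.2712]
tool_rot: [2.301, 2.138, 0.0]
contact_force: [-0.5, 0.4, 0.2]
opening: 0.0852
grip_force: 0.0
```

Request:
servo_tool(
  increments=[
    [1, 49, -6, 10, 0],
    [1, 49, -6, 20, 0],
    [1, 49, -6, 20, 0],
    [1, 49, -6, 20, 0],
    [1, 49, -6, 20, 0],
    [1, 49, -6, 20, 0],
    [1, 0, 0, 0, 0],
    [1, 0, 0, 0, 0],
  ],
)

```text
t: 3.48
tool_pos: [0.42, 0.296, 0.1612]
tool_rot: [2.299, 2.141, -0.001]
contact_force: [0.5, 0.1, -0.4]
opening: 0.0853
grip_force: 0.0
```

```bash
cat >> h.py <<'E'
def wray(o,uv):
    c=get_calibration('wrist');d=np.array(uv,float)-[c['cx'],c['cy']];r=np.hypot(*d);th=r/c['fx']
    v=np.r_[d/max(r,1e-9)*np.sin(th),np.cos(th)];m=np.array(c['mount']);T=R.from_rotvec(o['tool_rot']).as_matrix()
    return T@m[:3,3]+o['tool_pos'],T@m[:3,:3]@v
def won(o,uv,z):
    p,d=wray(o,uv);return p+d*(z-p[2])/d[2]
def wproj(o,X):
    c=get_calibration('wrist');m=np.array(c['mount']);T=R.from_rotvec(o['tool_rot']).as_matrix()
    v=m[:3,:3].T@(T.T@(np.array(X)-o['tool_pos'])-m[:3,3]);th=np.arctan2(np.hypot(v[0],v[1]),v[2]);u=v[:2]/np.hypot(v[0],v[1]);return c['cx']+c['fx']*th*u[0],c['cy']+c['fx']*th*u[1]
E
python3 - <<'E'
from h import *
go((.43,.297,.15),85.86)
o,im=snap('wrist','w0.png')
for X in((.43,.297,.036),(.5845,.3018,.036),(.531,.433,.036)):print(wproj(o,X))
E
```

```text
t3.5 tcp [0.42   0.296  0.1612] yaw 85.94 tilt 0.03 need mm [ 1.7  9.9 11.2] rows 0.2 spin 0.1
(np.float64(339.0601520641053), np.float64(227.8055660959905))
(np.float64(525.9562805298015), np.float64(210.27634079115057))
(np.float64(462.39999233106727), np.float64(43.05653505021232))
```

View pics/w0.png

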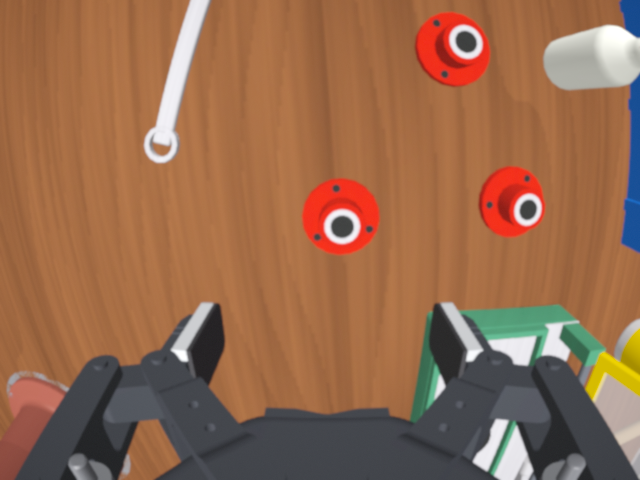

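Request:
servo_tool(
  increments=[
    [1, 3, 11.8, 0, 0],
    [1, 0, 0, 40, 0],
    [1, 0, 0, 40, 0],
    [1, 0, 0, 40, 0],
    [1, 0, 0, 18, 0],
    [1, 0, 0, 10, 0],
    [1, 0, 0, 0, 0],
  ],
)

```text
t: 4.4
tool_pos: [0.4328, 0.2984, 0.0139]
tool_rot: [2.298, 2.142, 0.001]
contact_force: [0.3, -0.0, 0.1]
opening: 0.0854
grip_force: 0.0
```

Request:
servo_tool(
  increments=[
    [0, 0, 0, 0, 0],
    [0, 0, 0, 0, 0],
    [0, 0, 0, 0, 0],
    [0, 0, 0, 0, 0],
    [0, 0, 0, 0, 0],
    [0, 0, 0, 0, 0],
  ],
  force=40,
)

```text
t: 5.15
tool_pos: [0.4328, 0.2988, 0.0144]
tool_rot: [2.297, 2.143, 0.003]
contact_force: [-1.0, -0.9, 6.1]
opening: 0.0349
grip_force: 40.9
```

Run:
```python
from h import *
o=get_obs();print(o['opening'],o['grip_force'],o['contact_force'])
go((.432,.298,.013),85.86)
for i in(1,0,-1): go(press(0,.09*i,.053),85.86)
o,im=snap('wrist','w1.png')
```

```text
0.034918319349359586 40.8720999956131 [-0.99502744 -0.87067337  6.10372606]
t5.2 tcp [0.4328 0.2988 0.0144] yaw 86.02 tilt 0.10 need mm [-0.8 -0.8  1.4] rows 0.0 spin 0.2
t5.2 tcp [0.4328 0.2988 0.0144] yaw 86.02 tilt 0.10 need mm [-153.9  134.8  -38.6] rows 2.6 spin 0.2
t5.2 tcp [0.4328 0.2988 0.0144] yaw 86.02 tilt 0.10 need mm [-243.9  134.5  -38.7] rows 4.1 spin 0.2
t5.2 tcp [0.4328 0.2988 0.0144] yaw 86.02 tilt 0.10 need mm [-333.9  134.3  -38.7] rows 5.6 spin 0.2
```

View pics/w1.png

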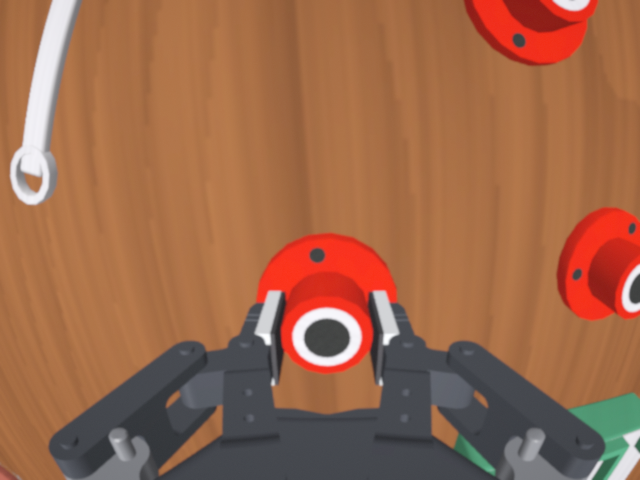

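```bash
cat >> h.py <<'E'
def hold(o,uv,z):
    x=won(o,uv,z);M=R.from_rotvec(o['tool_rot']).as_matrix();print('hub',x.round(4),'in tool mm',(M.T@(x-o['tool_pos'])*1000).round(1))
E
python3 - <<'E'
from h import *
o=get_obs();hold(o,(327.5,338),.036); print(wproj(o,o['tool_pos']+[0,0,.022]))
E
```

```text
hub [0.4337 0.2977 0.036 ] in tool mm [ -1.    1.  -21.6]
(np.float64(325.035497520672), np.float64(336.32067623380095))
```

Request:
servo_tool(
  increments=[
    [0, 0, 0, -10, 0],
    [0, 0, 0, -35, 0],
    [0, 0, 0, -35, 0],
    [0, -20, 8, -26, 0],
    [0, -45, 18, 0, 0.2],
    [0, -45, 18, 0, 0],
    [0, -45, 18, 0, 0],
    [0, -45, 18, 0, 0],
    [0, -45, 18, 0, 0],
    [0, -45, 18, 0, 0],
    [0, -44, 18, 0, 0],
    [0, 0, 0, 0, 0],
  ],
)

```text
t: 6.7
tool_pos: [0.5416, -0.0471, 0.119]
tool_rot: [-2.305, -2.134, 0.001]
contact_force: [-0.8, 0.5, -1.9]
opening: 0.0347
grip_force: 40.6
```

Request:
servo_tool(
  increments=[
    [0, 0, 0, 0, 0],
    [0, 0, 0, 0, 0],
  ],
)

```text
t: 6.95
tool_pos: [0.5409, -0.0434, 0.1188]
tool_rot: [-2.299, -2.14, 0.001]
contact_force: [1.2, -0.2, -3.4]
opening: 0.0347
grip_force: 40.6
```

Run:
```python
from h import *
go(press(0,-.09,.055),85.86)
o,im=snap('wrist','w2.png')
for i in(1,0,-1): print(wproj(o,press(0,.09*i,.04)))
```

```text
t7.0 tcp [ 0.5409 -0.0434  0.1188] yaw 85.89 tilt 0.07 need mm [-0.1  2.7 63.8] rows 1.1 spin 0.0
(np.float64(330.02136752375964), np.float64(-35.00217041965254))
(np.float64(330.1840604552372), np.float64(104.60579917919011))
(np.float64(329.9806778708104), np.float64(250.46384446951788))
```

View pics/w2.png

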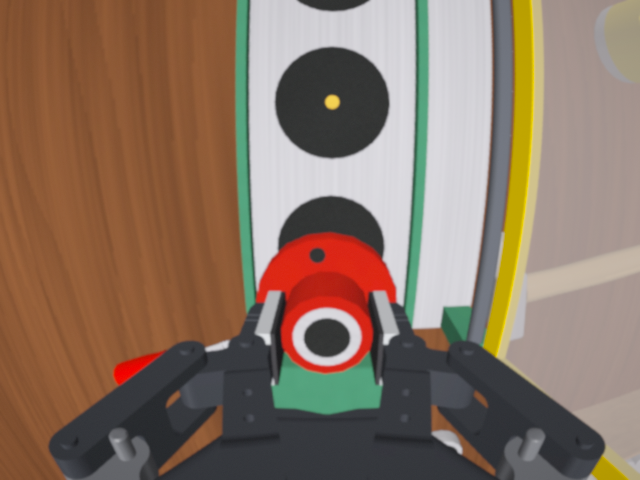

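```bash
sed -i 's/P1=np.array(.*/P1=np.array([.5503,.0475,0.])/' h.py
```

Request:
servo_tool(
  increments=[
    [0, 2.1, 3, 0, 0],
    [0, 0, 0, 25, 0],
    [0, 0, 0, 20, 0],
    [0, 0, 0, 10, 0],
    [0, 0, 0, 5, 0],
    [0, 0, 0, 2.5, 0],
    [0, 0, 0, 0, 0],
    [0, 0, 0, 0, 0],
  ],
)

```text
t: 8.0
tool_pos: [0.5452, -0.0428, 0.0574]
tool_rot: [2.301, 2.138, 0.001]
contact_force: [0.7, -0.3, -2.7]
opening: 0.0347
grip_force: 40.6
```

Run:
```python
from h import *
go(press(0,-.09,.0545)+PY*.0008,85.86);print(get_obs()['contact_force'])
```

```text
t8.0 tcp [ 0.5452 -0.0428  0.0574] yaw 85.81 tilt 0.07 need mm [ 1.2 -1.4  2.9] rows 0.0 spin -0.1
[ 0.66892512 -0.26060194 -2.70651784]
```

Request:
servo_tool(
  increments=[
    [0, 1.2, -1.3, 1.5, 0],
    [0, 0, 0, 1, 0],
    [0, 0, 0, 0.5, 0],
    [0, 0, 0, 0, 0],
    [0, 0, 0, 0, 0],
  ],
)

```text
t: 8.62
tool_pos: [0.5437, -0.0413, 0.0544]
tool_rot: [2.301, 2.139, 0.0]
contact_force: [-2.9, 0.5, 5.3]
opening: 0.0346
grip_force: 41.2
```

Run:
```python
from h import *
go(press(0,-.09,.0545)+PY*.0008,85.86);print(get_obs()['contact_force'])
```

```text
t8.6 tcp [ 0.5437 -0.0413  0.0544] yaw 85.81 tilt 0.01 need mm [-0.1  0.2 -0.1] rows 0.0 spin -0.0
[-2.9432657   0.52712933  5.26614435]
```

Request:
servo_tool(
  increments=[
    [0.2, 0, 0, 0, 0],
    [0.6, 0, 0, 0, 0],
    [0.75, 0, 0, 0, 0],
    [0.75, 0, 0, 0, 0],
    [0.75, 0, 0, -5, 0],
    [0.75, 0, 0, -20, 0],
    [0.75, 0, 0, -30, 0],
    [0.75, 0, 0, -40, 0],
    [0.75, 0, 0, -20, 0],
    [0.75, 0, 0, 0, 0],
  ],
)

```text
t: 9.88
tool_pos: [0.5449, -0.0416, 0.1715]
tool_rot: [2.298, 2.136, 0.004]
contact_force: [-0.2, -0.6, -0.9]
opening: 0.0642
grip_force: 0.0
```

Run:
```python
from h import *
go((.5845,.3025,.13),85.86)
o,im=snap('wrist','w3.png')
for i in(1,0): print(wproj(o,press(0,.09*i,.04)))
print('flange',wproj(o,press(0,-.09,.051)),'boss',wproj(o,press(0,-.09,.076)))
snap('top','t3.png')
cv2.imwrite('pics/w3c.png',np.hstack([cv2.resize(im[50:350,200:460,::-1],None,fx=1.9,fy=1.9)]))
```

```text
t9.9 tcp [ 0.5449 -0.0416  0.1715] yaw 85.81 tilt 0.28 need mm [346.1  14.2  41.3] rows 5.8 spin -0.0
(np.float64(323.10283862670076), np.float64(-6.361192806294071))
(np.float64(323.29380177987485), np.float64(109.51721846238237))
flange (np.float64(323.6463667589513), np.float64(232.71764671798402)) boss (np.float64(323.5368081217621), np.float64(243.16548421470486))
```

View pics/w3c.png

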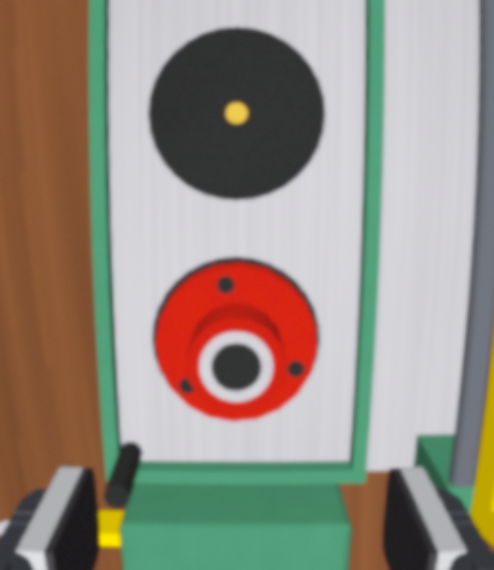

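```bash
cat >> h.py <<'E'
def reds(im):
    h=cv2.cvtColor(np.ascontiguousarray(im),cv2.COLOR_RGB2HSV);m=((h[...,0]<6)|(h[...,0]>174))&(h[...,1]>170)&(h[...,2]>150)
    n,l,s,c=cv2.connectedComponentsWithStats(m.astype(np.uint8))
    for i in range(1,n):
        if 150<s[i,4]<900: print('red',s[i,4],c[i].round(1),onz('top',c[i]+0,.015).round(4))
E
python3 - <<'E'
from h import *
for f in('t0','t3'): print(f);reds(cv2.imread(f'pics/{f}.png')[:,:,::-1])
E
```

```text
t0
red 241 [203.9 298.6] [0.4301 0.2936 0.015 ]
t3
```

```bash
sed -i "s/(h\[...,0\]<6)|(h\[...,0\]>174))&(h\[...,1\]>170)&(h\[...,2\]>150)/(h[...,0]<8)|(h[...,0]>172))\&(h[...,1]>150)\&(h[...,2]>130)/; s/150<s\[i,4\]<900/80<s[i,4]<900/" h.py
python3 - <<'E'
from h import *
for f in('t0','t3'): print(f);reds(cv2.imread(f'pics/{f}.png')[:,:,::-1])
E
```

```text
t0
red 190 [376.  221.6] [ 0.6376 -0.1784  0.015 ]
red 282 [203.5 243.1] [0.5821 0.2991 0.015 ]
red 324 [155.2 262.5] [0.5299 0.429  0.015 ]
red 342 [203.7 298.6] [0.43   0.2941 0.015 ]
red 230 [372.1 321.4] [ 0.3638 -0.1575  0.015 ]
t3
red 127 [381.6 222. ] [ 0.6364 -0.1941  0.015 ]
red 279 [203.4 243.2] [0.582  0.2991 0.015 ]
red 85 [321.2 255.3] [ 0.5445 -0.0244  0.015 ]
red 323 [155.2 262.4] [0.5301 0.429  0.015 ]
red 232 [372.  321.3] [ 0.364  -0.1573  0.015 ]
```

Request:
servo_tool(
  increments=[
    [0.75, 40, 0, 0, 0],
    [0.75, 50, 0, 0, 0],
    [0.75, 50, 0, 0, 0],
    [0.75, 50, 0, 0, 0],
    [0.75, 50, 0, 0, 0],
    [0.75, 50, 4, 10, 0],
    [0.75, 40, 5, 20, 0],
    [0.75, 16, 5, 20, 0],
    [0.75, 0, 0, 0, 0],
    [0.75, 0, 0, 0, 0],
  ],
)

```text
t: 11.22
tool_pos: [0.5821, 0.302, 0.1179]
tool_rot: [-2.301, -2.138, 0.003]
contact_force: [0.0, -0.1, 0.3]
opening: 0.0644
grip_force: 0.0
```

Run:
```python
from h import *
go((.5845,.3028,.0155),85.86)
```

```text
t11.2 tcp [0.5821 0.302  0.1179] yaw 85.79 tilt 0.12 need mm [  1.1   2.5 102.4] rows 1.7 spin -0.1
```

Request:
servo_tool(
  increments=[
    [0.75, 1.1, 2.5, 25, -0.1],
    [0.75, 0, 0, 40, 0],
    [0.75, 0, 0, 25, 0],
    [0.75, 0, 0, 11, 0],
    [0.75, 0, 0, 0, 0],
    [0, 0, 0, 0, 0],
    [0, 0, 0, 0, 0],
    [0, 0, 0, 0, 0],
    [0, 0, 0, 0, 0],
    [0, 0, 0, 0, 0],
  ],
)

```text
t: 12.48
tool_pos: [0.5866, 0.3041, 0.02]
tool_rot: [2.298, 2.14, 0.004]
contact_force: [-1.7, -0.5, 5.9]
opening: 0.0344
grip_force: 40.6
```

```bash
cat >> h.py <<'E'
def held(im):
    g=cv2.cvtColor(np.ascontiguousarray(im),cv2.COLOR_RGB2HSV)[290:390,270:390]
    m=((g[...,2]<90)).astype(np.uint8); n,l,s,c=cv2.connectedComponentsWithStats(m)
    for i in range(1,n):
        if s[i,4]>600 and abs(c[i][0]-57)<25: print('hole',s[i,4],c[i]+[270,290],s[i,2:4])
    return
E
python3 - <<'E'
from h import *
held(cv2.imread('pics/w1.png')[:,:,::-1])
go(press(0,0,.14),85.86);print(get_obs()['contact_force'],get_obs()['opening'])
o,im=snap('wrist','w4.png');held(im)
E
```

```text
hole 1222 [326.4599018  337.46235679] [44 36]
t12.5 tcp [0.5866 0.3041 0.02  ] yaw 85.92 tilt 0.17 need mm [-258.4  -17.6 -120.3] rows 4.3 spin 0.1
[-1.7421789  -0.52742011  5.94503828] 0.03439709777550588
hole 1127 [326.48713398 331.53859805] [42 34]
```

Run:
```python
from h import *
o=get_obs();hold(o,(327.5,332),.036)
for dz in (.014,.016,.018,.020,.022): print(dz,wproj(o,o['tool_pos']+[0,0,.036-dz]))
print(o['q'],o['effort'])
```

```text
hub [0.5874 0.3023 0.036 ] in tool mm [ -1.7   1.  -16. ]
0.014 (np.float64(325.1153522332914), np.float64(336.3128762215507))
0.016 (np.float64(325.12051768851376), np.float64(333.5783893806009))
0.018 (np.float64(325.1256061772415), np.float64(330.9072291496153))
0.02 (np.float64(325.13061832148395), np.float64(328.297487498916))
0.022 (np.float64(325.1355548173621), np.float64(325.7473188923265))
[ 3.65850385e-01  3.37058113e-01  1.66301968e+00 -1.73706184e-04
  1.13857148e+00  4.37194066e-01] [ 1.35519910e-01 -4.26874459e+01 -2.96013272e+01  7.55284564e-02
 -4.19392465e-01 -2.37179379e-02]
```

Request:
servo_tool(
  increments=[
    [0, 0, 0, -15, 0],
    [0, 0, 0, -35, 0],
    [0, 0, 0, -35, 0],
    [0, 0, 0, -20, 0],
    [0, 0, 0, 0, 0],
    [0, 0, 0, 0, 0],
  ],
)

```text
t: 13.28
tool_pos: [0.5841, 0.3032, 0.1208]
tool_rot: [-2.298, -2.14, 0.005]
contact_force: [0.3, 0.6, -4.4]
opening: 0.0339
grip_force: 40.7
```

Run:
```python
from h import *
go(press(0,0,.12),85.86);print(get_obs()['contact_force'],get_obs()['opening'])
o,im=snap('wrist','w5.png');held(im)
```

```text
t13.3 tcp [0.5841 0.3032 0.1208] yaw 85.91 tilt 0.18 need mm [-257.4  -15.5    1.2] rows 4.3 spin 0.1
[ 0.27549668  0.58643486 -4.41523452] 0.033949263842794966
hole 1131 [326.5428824  331.45888594] [42 34]
```

Request:
servo_tool(
  increments=[
    [0, -30, -8, 0, 0.1],
    [0, -45, -8, 0, 0],
    [0, -45, 0, 0, 0],
    [0, -45, 0, 0, 0],
    [0, -45, 0, 0, 0],
    [0, -30, 0, 0, 0],
    [0, -16, 0, 0, 0],
    [0, 0, 0, 0, 0],
    [0, 0, 0, 0, 0],
  ],
)

```text
t: 14.45
tool_pos: [0.5506, 0.0504, 0.1224]
tool_rot: [-2.3, -2.139, -0.0]
contact_force: [0.2, -0.6, -3.7]
opening: 0.034
grip_force: 40.8
```

Run:
```python
from h import *
go(press(0,.0014,.06),85.86)
o,im=snap('wrist','w6.png')
print(wproj(o,press(0,.09,.04)))
h=cv2.cvtColor(im,cv2.COLOR_RGB2HSV)[40:180,250:420];ys,xs=np.where((h[...,0]>15)&(h[...,0]<32)&(h[...,1]>120)&(h[...,2]>150));print(len(xs),np.median(xs)+250,np.median(ys)+40)
```

```text
t14.4 tcp [0.5506 0.0504 0.1224] yaw 85.85 tilt 0.05 need mm [-1.5 -0.  62.4] rows 1.0 spin -0.0
(np.float64(325.391146594312), np.float64(109.6066319669089))
164 327.5 109.0
```

Request:
servo_tool(
  increments=[
    [0, -1.5, 0, 25, 0],
    [0, 0, 0, 20, 0],
    [0, 0, 0, 10, 0],
    [0, 0, 0, 4, 0],
    [0, 0, 0, 2, 0],
    [0, 0, 0, 0, 0],
    [0, 0, 0, 0, 0],
  ],
)

```text
t: 15.38
tool_pos: [0.5511, 0.0479, 0.0625]
tool_rot: [2.301, 2.138, 0.001]
contact_force: [0.3, -0.5, -3.7]
opening: 0.0343
grip_force: 40.9
```

Run:
```python
from h import *
go(press(0,.0014,.058),85.86);print(get_obs()['contact_force'])
```

```text
t15.4 tcp [0.5511 0.0479 0.0625] yaw 85.80 tilt 0.07 need mm [ 0.9 -0.8  4.5] rows 0.1 spin -0.1
[ 0.27136146 -0.5499991  -3.74671966]
```

Request:
servo_tool(
  increments=[
    [0, 0.9, -0.8, 1.5, 0],
    [0, 0, 0, 1, 0],
    [0, 0, 0, 0, 0],
    [0, 0, 0, 0, 0],
  ],
)

```text
t: 15.88
tool_pos: [0.55, 0.049, 0.06]
tool_rot: [-2.301, -2.139, -0.0]
contact_force: [-4.1, 0.3, 4.5]
opening: 0.0342
grip_force: 41.5
```

Run:
```python
from h import *
go(press(0,.0014,.058),85.86);print(get_obs()['contact_force'])
```

```text
t15.9 tcp [0.55  0.049 0.06 ] yaw 85.81 tilt 0.01 need mm [-0.1  0.4  2. ] rows 0.0 spin -0.0
[-4.11305143  0.26325477  4.54390449]
```

Request:
servo_tool(
  increments=[
    [0.2, 0, 0, 0, 0],
    [0.6, 0, 0, 0, 0],
    [0.75, 0, 0, 0, 0],
    [0.75, 0, 0, 0, 0],
    [0.75, 0, 0, -5, 0],
    [0.75, 0, 0, -20, 0],
    [0.75, 0, 0, -30, 0],
    [0.75, 0, 0, -35, 0],
    [0.75, 0, 0, -20, 0],
    [0.75, 0, 0, 0, 0],
  ],
)

```text
t: 17.12
tool_pos: [0.5513, 0.0489, 0.1721]
tool_rot: [2.299, 2.136, 0.005]
contact_force: [0.0, 0.4, -1.1]
opening: 0.0638
grip_force: 0.0
```

```bash
cat >> h.py <<'E'
def holes(o,im,z):
    g=cv2.cvtColor(np.ascontiguousarray(im),cv2.COLOR_RGB2HSV)
    m=(g[...,2]<90).astype(np.uint8); n,l,s,c=cv2.connectedComponentsWithStats(m)
    k=np.ones((3,3),np.uint8)
    for i in range(1,n):
        if 150<s[i,4]<2500:
            ring=cv2.dilate((l==i).astype(np.uint8),k,iterations=3)>0; ring&=(l!=i)
            q=g[ring]; 
            if np.mean((q[:,1]<60)&(q[:,2]>150))>.6: print('hole',s[i,4],c[i].round(1),won(o,c[i]-[2,0],z).round(4))
E
python3 - <<'E'
from h import *
o,im=snap('wrist','w7.png'); holes(o,im,.076); print(press(0,0,0),press(0,-.09,0))
go((.5325,.433,.12),85.86)
_,t=snap('top','t7.png');reds(t)
E
```

```text
hole 416 [323.8 243.9] [0.549  0.0477 0.076 ]
hole 257 [324.5 354.4] [ 0.5424 -0.0421  0.076 ]
[0.5503 0.0475 0.    ] [ 0.54380256 -0.04226516  0.        ]
t17.2 tcp [0.5501 0.0489 0.17  ] yaw 85.82 tilt 0.08 need mm [381.8 -45.6  49.9] rows 6.4 spin -0.0
red 196 [375.9 221.6] [ 0.6377 -0.1781  0.015 ]
red 260 [328.6 254.6] [ 0.5462 -0.0448  0.015 ]
red 101 [302.  254.8] [0.5464 0.0284 0.015 ]
red 321 [155.2 262.5] [0.5299 0.4288 0.015 ]
red 231 [372.  321.3] [ 0.3639 -0.1574  0.015 ]
```

Both hubs sit within about 1 mm of their pad centres. Next is hub B, with z slightly lower for the grip.

Request:
servo_tool(
  increments=[
    [0.75, 40, 0, 0, 0],
    [0.75, 50, -6, 0, 0],
    [0.75, 50, -8, 0, 0],
    [0.75, 50, -8, 0, 0],
    [0.75, 50, -8, 0, 0],
    [0.75, 50, -8, 10, 0],
    [0.75, 50, -8, 20, 0],
    [0.75, 42, 0, 20, 0],
    [0.75, 0, 0, 0, 0],
    [0.75, 0, 0, 0, 0],
  ],
)

```text
t: 18.48
tool_pos: [0.5312, 0.4325, 0.1176]
tool_rot: [-2.301, -2.139, 0.005]
contact_force: [0.2, 0.4, 1.0]
opening: 0.0641
grip_force: 0.0
```

Run:
```python
from h import *
go((.5325,.433,.016),85.86)
o,im=snap('wrist','w8.png'); holes(o,im,.036)
```

```text
t18.5 tcp [0.5312 0.4325 0.1176] yaw 85.82 tilt 0.17 need mm [  0.9   1.5 101.6] rows 1.7 spin -0.0
hole 442 [329.3 245.9] [0.5322 0.4342 0.036 ]
```

Request:
servo_tool(
  increments=[
    [0.75, 1.7, 1.4, 25, 0],
    [0.75, 0, 0, 40, 0],
    [0.75, 0, 0, 25, 0],
    [0.75, 0, 0, 10, 0],
    [0.75, 0, 0, 0, 0],
    [0, 0, 0, 0, 0],
    [0, 0, 0, 0, 0],
    [0, 0, 0, 0, 0],
    [0, 0, 0, 0, 0],
    [0, 0, 0, 0, 0],
  ],
)

```text
t: 19.77
tool_pos: [0.5347, 0.4356, 0.0217]
tool_rot: [2.301, 2.138, 0.005]
contact_force: [-1.2, -0.9, 6.8]
opening: 0.0339
grip_force: 40.6
```

Request:
servo_tool(
  increments=[
    [0, 0, 0, -15, 0],
    [0, 0, 0, -35, 0],
    [0, 0, 0, -35, 0],
    [0, 0, 0, -20, 0],
    [0, -20, 5, 0, 0],
    [0, -45, 10, 0, 0],
    [0, -45, 10, 0, 0],
    [0, -45, 10, 0, 0],
    [0, -45, 10, 0, 0],
    [0, -40, 0, 0, 0],
    [0, -30, 0, 0, 0],
    [0, 0, 0, 0, 0],
  ],
)

```text
t: 21.28
tool_pos: [0.5569, 0.1593, 0.1219]
tool_rot: [-2.304, -2.133, 0.006]
contact_force: [-0.1, 0.5, -2.8]
opening: 0.0343
grip_force: 40.4
```

Request:
servo_tool(
  increments=[
    [0, -20, 0, 0, 0],
    [0, 0, 0, 0, 0],
    [0, 0, 0, 0, 0],
  ],
)

```text
t: 21.65
tool_pos: [0.5569, 0.1426, 0.124]
tool_rot: [-2.301, -2.139, 0.0]
contact_force: [-0.9, -0.6, -3.5]
opening: 0.0344
grip_force: 40.4
```

Run:
```python
from h import *
o,im=snap('wrist','w9.png');held(im)
for dz in (14,16,18,20): print(dz,wproj(o,o['tool_pos']+[0,0,.036-dz/1000]))
go(press(0,.09,.06),85.86);print(o['contact_force'],o['opening'])
```

```text
hole 1162 [326.54561102 329.08175559] [42 35]
14 (np.float64(324.94034011103196), np.float64(336.354082596784))
16 (np.float64(324.963945837973), np.float64(333.61549815679683))
18 (np.float64(324.9870312820202), np.float64(330.9402908270496))
20 (np.float64(325.00961106396664), np.float64(328.3265535888046))
t21.7 tcp [0.557  0.1427 0.1241] yaw 85.84 tilt 0.02 need mm [-5.4  0.2 64.1] rows 1.1 spin -0.0
[-0.94262511 -0.58643289 -3.49435778] 0.034448778770960975
```

Request:
servo_tool(
  increments=[
    [0, -4.9, 0.2, 25, 0],
    [0, 0, 0, 20, 0],
    [0, 0, 0, 9, 0],
    [0, 0, 0, 4, 0],
    [0, 0, 0, 2, 0],
    [0, 0, 0, 0, 0],
    [0, 0, 0, 0, 0],
  ],
)

```text
t: 22.58
tool_pos: [0.5574, 0.1375, 0.065]
tool_rot: [2.301, 2.138, 0.002]
contact_force: [0.4, -0.0, -2.4]
opening: 0.0344
grip_force: 40.4
```

Run:
```python
from h import *
go(press(0,.0905,.06),85.86);print(get_obs()['contact_force'])
```

```text
t22.6 tcp [0.5574 0.1375 0.065 ] yaw 85.81 tilt 0.07 need mm [ 0.2 -0.6  5. ] rows 0.1 spin -0.0
[ 0.44686473 -0.04096851 -2.40728389]
```

Request:
servo_tool(
  increments=[
    [0, 0.2, -0.5, 1.5, 0],
    [0, 0, 0, 1, 0],
    [0, 0, 0, 1, 0],
    [0, 0, 0, 0, 0],
    [0, 0, 0, 0, 0],
  ],
)

```text
t: 23.2
tool_pos: [0.5566, 0.1377, 0.0616]
tool_rot: [2.301, 2.139, 0.0]
contact_force: [-4.4, -1.5, 5.6]
opening: 0.0339
grip_force: 41.1
```

Run:
```python
from h import *
go(press(0,.0905,.06),85.86);print(get_obs()['contact_force'])
```

```text
t23.2 tcp [0.5566 0.1377 0.0616] yaw 85.82 tilt 0.01 need mm [0.1 0.2 1.6] rows 0.0 spin -0.0
[-4.43196716 -1.49117744  5.62701981]
```

Request:
servo_tool(
  increments=[
    [0.2, 0, 0, 0, 0],
    [0.6, 0, 0, 0, 0],
    [0.75, 0, 0, 0, 0],
    [0.75, 0, 0, 0, 0],
    [0.75, 0, 0, -5, 0],
    [0.75, 0, 0, -20, 0],
    [0.75, 0, 0, -30, 0],
    [0.75, -40, 0, -35, 0],
    [0.75, -40, 0, -20, 0],
    [0.75, -10, 0, 0, 0],
    [0.75, 0, 0, 0, 0],
    [0.75, 0, 0, 0, 0],
  ],
)

```text
t: 24.7
tool_pos: [0.5493, 0.0488, 0.1698]
tool_rot: [-2.299, -2.139, 0.002]
contact_force: [0.1, 0.3, -0.7]
opening: 0.0642
grip_force: 0.0
```

Run:
```python
from h import *
o,im=snap('wrist','w10.png'); holes(o,im,.076); print(press(0,.09,0),press(0,0,0),press(0,-.09,0))
cv2.imwrite('pics/w10c.png',im[:,:,::-1])
a=1.85
def hd(a): return press(.085-.18*np.cos(a)-.004*0,0,.085+.18*np.sin(a))
# bar centre lies slightly off the radius: guard down bar at z .089
r=np.hypot(.18,.004);ph=np.arctan2(.004,.18)
for a in(1.85,): 
    X=press(.085-.18*np.cos(a)+.004*np.sin(a),0,.085+.18*np.sin(a)+.004*np.cos(a));print('bar',X,wproj(o,X)); go(X+[0,0,.06],85.86);go(X-[0,0,.019],85.86)
```

```text
hole 525 [328.6 108.8] [0.5561 0.1367 0.076 ]
hole 430 [328.  244.9] [0.5492 0.0475 0.076 ]
hole 269 [328.1 356.1] [ 0.5426 -0.0424  0.076 ]
[0.55679744 0.13726516 0.        ] [0.5503 0.0475 0.    ] [ 0.54380256 -0.04226516  0.        ]
bar [0.68839007 0.03750468 0.25692718] (np.float64(704.3572696837962), np.float64(395.98208700245374))
t24.8 tcp [0.5493 0.0489 0.1697] yaw 85.88 tilt 0.12 need mm [  -1.3  139.3 -147.5] rows 2.5 spin 0.0
t24.8 tcp [0.5493 0.0489 0.1697] yaw 85.88 tilt 0.12 need mm [ -1.4 139.4 -68.5] rows 2.3 spin 0.0
```

View pics/w10c.png

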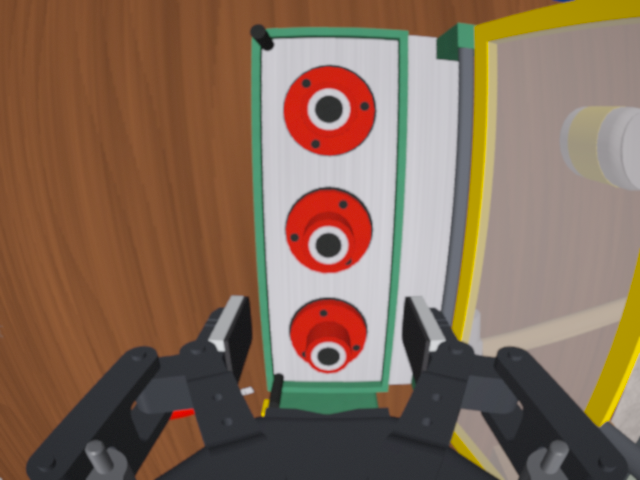

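Request:
servo_tool(
  increments=[
    [0.6, 0, 0, -40, 0],
    [0.6, 0, 0, -45, 0],
    [0.6, 0, 0, -45, 0],
    [0.6, 0, 10, -25, 0],
    [0.6, -1, 40, 0, 0],
    [0.6, 0, 40, 0, 0],
    [0.6, 0, 40, 0, 0],
    [0.6, 0, 9.4, 0, 0],
    [0.6, 0, 0, 0, 0],
    [0.6, 0, 0, 0, 0],
  ],
)

```text
t: 26.0
tool_pos: [0.6881, 0.0373, 0.3259]
tool_rot: [-2.3, -2.139, 0.0]
contact_force: [0.5, -0.6, -0.7]
opening: 0.0513
grip_force: 0.0
```

Run:
```python
from h import *
go((.6886,.0372,.239),85.86)
o,im=snap('wrist','w11.png');print(wproj(o,(.6886,.0372,.2569)))
```

```text
t26.0 tcp [0.6881 0.0373 0.3259] yaw 85.85 tilt 0.02 need mm [-0.1  0.6 86.9] rows 1.4 spin -0.0
(np.float64(326.5358326960786), np.float64(255.6737359816629))
```

View pics/w11.png

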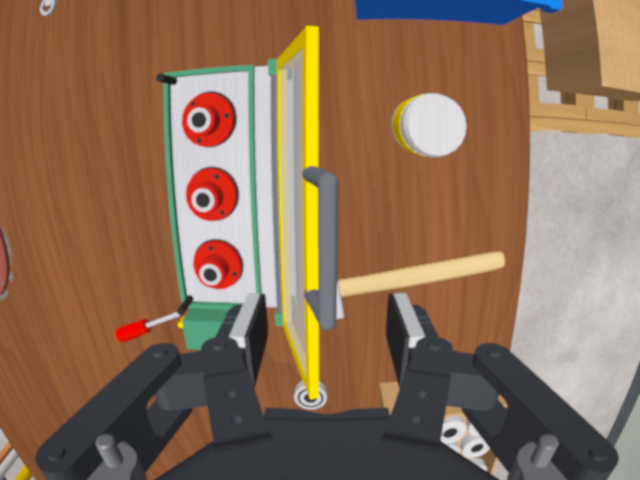

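Request:
servo_tool(
  increments=[
    [0.6, 0, 0.6, 30, 0],
    [0.6, 0, 0, 30, 0],
    [0.6, 0, 0, 20, 0],
    [0.6, 0, 0, 7, 0],
    [0.6, 0, 0, 0, 0],
    [0, 0, 0, 0, 0],
    [0, 0, 0, 0, 0],
    [0, 0, 0, 0, 0],
    [0, 0, 0, 0, 0],
    [0, 0, 0, 0, 0],
    [0, 0, 0, 0, 0],
  ],
  force=30,
)

```text
t: 27.42
tool_pos: [0.6885, 0.0368, 0.2403]
tool_rot: [-2.3, -2.138, 0.002]
contact_force: [-5.0, 0.9, 4.6]
opening: 0.0106
grip_force: 29.5
```

Run:
```python
from h import *
o=get_obs();print(o['contact_force'],o['opening'],o['grip_force']);go((.6886,.0372,.239),85.86)
# arc increments in (tool y, tool z) ; steps of angle
def b(a): return np.array([.085-.18*np.cos(a)+.004*np.sin(a)*(1), .085+.18*np.sin(a)+.004*np.cos(a)])
A=np.linspace(1.85,0,31)
prev=b(A[0])
for a in A[1:]:
    d=(b(a)-prev)*1000;prev=b(a);print('[0,0,%.1f,%.1f,0]'%(d[0],-d[1]),end=', ')
```

```text
[-5.02643283  0.9242046   4.57309416] 0.010553635452139366 29.52877700328827
t27.4 tcp [0.6885 0.0368 0.2403] yaw 85.81 tilt 0.12 need mm [0.4 0.1 1.3] rows 0.0 spin -0.1
[0,0,-10.7,-3.0,0], [0,0,-10.9,-2.3,0], [0,0,-11.0,-1.6,0], [0,0,-11.1,-0.9,0], [0,0,-11.1,-0.3,0], [0,0,-11.1,0.4,0], [0,0,-11.0,1.1,0], [0,0,-11.0,1.8,0], [0,0,-10.8,2.5,0], [0,0,-10.7,3.1,0], [0,0,-10.4,3.8,0], [0,0,-10.2,4.4,0], [0,0,-9.9,5.0,0], [0,0,-9.6,5.6,0], [0,0,-9.2,6.2,0], [0,0,-8.8,6.8,0], [0,0,-8.4,7.3,0], [0,0,-7.9,7.8,0], [0,0,-7.4,8.3,0], [0,0,-6.9,8.7,0], [0,0,-6.3,9.1,0], [0,0,-5.8,9.5,0], [0,0,-5.2,9.8,0], [0,0,-4.6,10.1,0], [0,0,-3.9,10.4,0], [0,0,-3.3,10.6,0], [0,0,-2.6,10.8,0], [0,0,-1.9,10.9,0], [0,0,-1.3,11.0,0], [0,0,-0.6,11.1,0],
```

Request:
servo_tool(
  increments=[
    [0, 0, -5.4, -1.5, 0],
    [0, 0, -5.3, -1.5, 0],
    [0, 0, -10.9, -2.3, 0],
    [0, 0, -11, -1.6, 0],
    [0, 0, -11.1, -0.9, 0],
    [0, 0, -11.1, -0.3, 0],
    [0, 0, -11.1, 0.4, 0],
    [0, 0, -11, 1.1, 0],
    [0, 0, -11, 1.8, 0],
    [0, 0, 0, 0, 0],
  ],
)

```text
t: 28.68
tool_pos: [0.6004, 0.0435, 0.2431]
tool_rot: [-2.299, -2.138, 0.002]
contact_force: [-0.5, 2.9, 4.3]
opening: 0.0111
grip_force: 31.9
```

```bash
cat >> h.py <<'E'
def guard():
    o=get_obs();d=o['tool_pos']+[0,0,.019]-P1;x=d@PX-.085;z=d[2]-.085
    print('t%.1f'%o['t'],'guard ang',round(np.arctan2(z,-x)-.022,3),'r',round(np.hypot(x,z),4),'side',round(d@PY,4),o['contact_force'].round(1),o['opening'].round(4))
E
python3 -c "
from h import *
guard()"
```

```text
Traceback (most recent call last):
  File "h.py", line 59, in guard
    print('t%.1f'%o['t'],'guard ang',round(np.arctan2(z,-x)-.022,3),'r',round(np.hypot(x,z),4),'side',round(d@PY,4),o['contact_force'].round(1),o['opening'].round(4))
                                                                                                                                                ^^^^^^^^^^^^^^^^^^
AttributeError: 'float' object has no attribute 'round'
```

Request:
servo_tool(
  increments=[
    [0, 0, -10.8, 2.5, 0],
    [0, 0, -10.7, 3.1, 0],
    [0, 0, -10.4, 3.8, 0],
    [0, 0, -10.2, 4.4, 0],
    [0, 0, -9.9, 5, 0],
    [0, 0, -9.6, 5.6, 0],
    [0, 0, -9.2, 6.2, 0],
    [0, 0, -8.8, 6.8, 0],
    [0, 0, -8.4, 7.3, 0],
    [0, 0, -7.9, 7.8, 0],
    [0, 0, 0, 0, 0],
  ],
)

```text
t: 30.05
tool_pos: [0.5045, 0.0501, 0.1898]
tool_rot: [-2.299, -2.137, 0.004]
contact_force: [-1.2, 3.5, -0.4]
opening: 0.0108
grip_force: 31.7
```

```bash
sed -i "s/,o\['opening'\].round(4))/,o['opening'])/" h.py; python3 -c "
from h import *
guard()"
```

```text
t30.1 guard ang 0.735 r 0.1801 side -0.0007 [-1.2  3.5 -0.4] 0.010787064286830557
```

Request:
servo_tool(
  increments=[
    [0, 0, -7.4, 8.3, 0],
    [0, 0, -6.9, 8.7, 0],
    [0, 0, -6.3, 9.1, 0],
    [0, 0, -5.8, 9.5, 0],
    [0, 0, -5.2, 9.8, 0],
    [0, 0, -4.6, 10.1, 0],
    [0, 0, -3.9, 10.4, 0],
    [0, 0, -3.3, 10.6, 0],
    [0, 0, -1.6, 5.4, 0],
    [0, 0, -1, 5.4, 0],
    [0, 0, 0, 0, 0],
    [0, 0, 0, 0, 0],
  ],
)

```text
t: 31.55
tool_pos: [0.4599, 0.0533, 0.1037]
tool_rot: [-2.301, -2.138, 0.002]
contact_force: [-1.9, 1.2, 0.3]
opening: 0.0105
grip_force: 32.7
```

```bash
python3 -c "
from h import *
guard()"
```

```text
t31.6 guard ang 0.19 r 0.1796 side -0.0007 [-1.9  1.2  0.3] 0.010510152714839918
```

Request:
servo_tool(
  increments=[
    [0, 0, -0.8, 5, 0],
    [0, 0, -0.6, 5, 0],
    [0, 0, -0.5, 5, 0],
    [0, 0, -0.3, 4, 0],
    [0, 0, -0.2, 3, 0],
    [0, 0, 0, 3, 0],
    [0, 0, 0, 3, 0],
    [0, 0, 0, 2, 0],
    [0, 0, 0, 1, 0],
    [0, 0, 0, 0, 0],
    [0, 0, 0, 0, 0],
  ],
)

```text
t: 32.92
tool_pos: [0.4557, 0.0537, 0.0712]
tool_rot: [-2.298, -2.137, 0.006]
contact_force: [-6.9, 0.0, -0.7]
opening: 0.0109
grip_force: 33.4
```

```bash
python3 -c "
from h import *
guard()"
```

```text
t32.9 guard ang 0.007 r 0.1798 side -0.0007 [-6.9  0.  -0.7] 0.010890630088421498
```

Request:
servo_tool(
  increments=[
    [0, 0, 0, 1, 0],
    [0, 0, 0, 1, 0],
    [0, 0, 0, 1, 0],
    [0, 0, 0, 0, 0],
    [0, 0, 0, 0, 0],
  ],
)

```text
t: 33.55
tool_pos: [0.4556, 0.0537, 0.0681]
tool_rot: [-2.298, -2.136, 0.006]
contact_force: [-5.9, 0.2, -1.1]
opening: 0.0108
grip_force: 33.4
```

```bash
python3 -c "
from h import *
guard()"
```

```text
t33.5 guard ang -0.01 r 0.1799 side -0.0007 [-5.9  0.2 -1.1] 0.010779564985827255
```

Request:
servo_tool(
  increments=[
    [0, 0, 0, 1, 0],
    [0, 0, 0, 1, 0],
    [0, 0, 0, 0, 0],
    [0, 0, 0, 0, 0],
  ],
)

```text
t: 34.05
tool_pos: [0.4556, 0.0537, 0.0674]
tool_rot: [-2.298, -2.136, 0.008]
contact_force: [-12.3, -0.1, 8.4]
opening: 0.0108
grip_force: 34.3
```

```bash
python3 -c "
from h import *
guard();snap('scene','s2.png')
s=cv2.imread('pics/s2.png');cv2.imwrite('pics/s2c.png',cv2.resize(s[170:340,210:450],None,fx=3,fy=3))"
```

```text
t34.0 guard ang -0.014 r 0.1799 side -0.0007 [-12.3  -0.1   8.4] 0.010801956981554338
```

View pics/s2c.png

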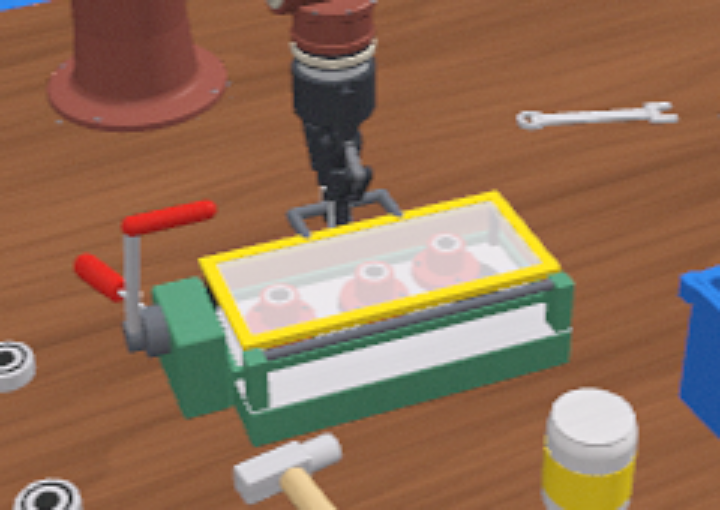

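Request:
servo_tool(
  increments=[
    [0.1, 0, 0, -1, 0],
    [0.25, 0, 0, 0, 0],
    [0.38, 0, 0, 0, 0],
    [0.38, 0, 0, 0, 0],
    [0.38, 0, 0, -5, 0],
    [0.38, 0, 0, -30, 0],
    [0.38, 0, 0, -45, 0],
    [0.38, 0, 0, -50, 0],
    [0.38, 0, 0, -50, 0],
    [0.38, 0, 0, -50, 0],
    [0.38, 0, 0, 0, 0],
  ],
)

```text
t: 35.48
tool_pos: [0.4601, 0.0536, 0.3051]
tool_rot: [2.295, 2.134, 0.012]
contact_force: [0.4, -0.1, 0.4]
opening: 0.0322
grip_force: 0.0
```

Run:
```python
from h import *
X=press(.16*np.sin(.35),-.188,.07+.16*np.cos(.35));print(X);go(X+[0,0,.06],85.86)
def b(a): return np.array([.16*np.sin(.35-a),.07+.16*np.cos(.35-a)])
A=np.linspace(0,1.2,17);prev=b(0)
for a in A[1:]:
    d=(b(a)-prev)*1000;prev=b(a);print('[0,0,%.1f,%.1f,0]'%(d[0],-d[1]),end=', ')
```

```text
[ 0.59144806 -0.14397025  0.22029963]
t35.5 tcp [0.4601 0.0536 0.3051] yaw 85.82 tilt 0.62 need mm [-187.4  145.1   26.3] rows 3.1 spin -0.0
[0,0,-11.4,-3.7,0], [0,0,-11.7,-2.8,0], [0,0,-11.8,-1.9,0], [0,0,-12.0,-1.0,0], [0,0,-12.0,-0.1,0], [0,0,-12.0,0.7,0], [0,0,-11.9,1.6,0], [0,0,-11.7,2.5,0], [0,0,-11.5,3.4,0], [0,0,-11.2,4.3,0], [0,0,-10.9,5.1,0], [0,0,-10.5,5.9,0], [0,0,-10.0,6.6,0], [0,0,-9.5,7.4,0], [0,0,-8.9,8.1,0], [0,0,-8.3,8.7,0],
```

Request:
servo_tool(
  increments=[
    [0.5, -30, 24, 0, 0],
    [0.5, -40, 30, 0, 0],
    [0.5, -40, 30, 0, 0],
    [0.5, -40, 30, 0, 0],
    [0.5, -37, 31, 0, 0],
    [0.5, 0, 0, 0, 0],
    [0.5, 0, 0, 0, 0],
  ],
)

```text
t: 36.35
tool_pos: [0.5883, -0.143, 0.2978]
tool_rot: [-2.3, -2.137, 0.001]
contact_force: [-0.9, -0.5, 0.4]
opening: 0.0428
grip_force: 0.0
```

Run:
```python
from h import *
go((.5914,-.146,.2203-.017),85.86)
o,im=snap('wrist','w12.png');X=(.5914,-.146,.2203);print(wproj(o,X))
h=cv2.cvtColor(im,cv2.COLOR_RGB2HSV)[100:420,250:400];m=((h[...,0]<8)|(h[...,0]>172))&(h[...,1]>150)&(h[...,2]>130)
n,l,s,c=cv2.connectedComponentsWithStats(m.astype(np.uint8))
for i in range(1,n):
    if s[i,4]>300: print(s[i],c[i]+[250,100], won(o,c[i]+[248,100],.2203))
```

```text
t36.4 tcp [ 0.5883 -0.143   0.2978] yaw 85.81 tilt 0.11 need mm [-2.8  3.5 94.5] rows 1.6 spin -0.1
(np.float64(331.1258487707449), np.float64(255.2056996342373))
[  68   99   27  115 2765] [330.69222423 254.66401447] [ 0.58989528 -0.14552504  0.2203    ]
```

Grip bar seen at (331, 255), exactly as predicted. Descend and grip it.

Request:
servo_tool(
  increments=[
    [0.5, -2.8, 2.8, 30, 0],
    [0.5, 0, 0, 40, 0],
    [0.5, 0, 0, 20, 0],
    [0.5, 0, 0, 4, 0],
    [0.5, 0, 0, 0, 0],
    [0, 0, 0, 0, 0],
    [0, 0, 0, 0, 0],
    [0, 0, 0, 0, 0],
    [0, 0, 0, 0, 0],
    [0, 0, 0, 0, 0],
  ],
  force=40,
)

```text
t: 37.65
tool_pos: [0.5911, -0.1466, 0.2068]
tool_rot: [-2.301, -2.139, 0.001]
contact_force: [-5.7, 1.0, 5.6]
opening: 0.0146
grip_force: 38.9
```

```bash
cat >> h.py <<'E'
def lever():
    o=get_obs();d=o['tool_pos']+[0,0,.017]-P1;x=d@PX;z=d[2]-.07
    print('t%.1f'%o['t'],'lever',round(.35-np.arctan2(x,z),3),'r',round(np.hypot(x,z),4),'side',round(d@PY,4),o['contact_force'].round(1),o['opening'],o['grip_force'])
E
python3 -c "
from h import *
lever()"
```

```text
t37.6 lever 0.008 r 0.1633 side -0.1907 [-5.7  1.   5.6] 0.01458137338863776 38.9464670419693
```

Request:
servo_tool(
  increments=[
    [0, 0, -11.4, -3.7, 0],
    [0, 0, -11.7, -2.8, 0],
    [0, 0, -11.8, -1.9, 0],
    [0, 0, -12, -1, 0],
    [0, 0, -12, -0.1, 0],
    [0, 0, -12, 0.7, 0],
    [0, 0, -11.9, 1.6, 0],
    [0, 0, -11.7, 2.5, 0],
    [0, 0, 0, 0, 0],
  ],
)

```text
t: 38.78
tool_pos: [0.4999, -0.1398, 0.2141]
tool_rot: [2.295, 2.132, 0.011]
contact_force: [5.2, 2.3, 7.8]
opening: 0.0145
grip_force: 41.7
```

```bash
python3 -c "
from h import *
lever()"
```

```text
t38.8 lever 0.575 r 0.1652 side -0.1904 [5.2 2.3 7.8] 0.014471728556388138 41.664517521858215
```

Request:
servo_tool(
  increments=[
    [0, 0, -11.5, 3.4, 0],
    [0, 0, -11.2, 4.3, 0],
    [0, 0, -10.9, 5.1, 0],
    [0, 0, -10.5, 5.9, 0],
    [0, 0, -10, 6.6, 0],
    [0, 0, -9.5, 7.4, 0],
    [0, 0, -8.9, 8.1, 0],
    [0, 0, -4, 4.2, 0],
    [0, 0, 0, 0, 0],
    [0, 0, 0, 0, 0],
  ],
)

```text
t: 40.02
tool_pos: [0.4236, -0.134, 0.168]
tool_rot: [2.296, 2.134, 0.01]
contact_force: [4.3, 2.7, 6.9]
opening: 0.0145
grip_force: 45.5
```

```bash
python3 -c "
from h import *
lever()"
```

```text
t40.0 lever 1.128 r 0.1614 side -0.1902 [4.3 2.7 6.9] 0.014490420062043253 45.520795583724976
```

Request:
servo_tool(
  increments=[
    [0, 0, -4, 4.2, 0],
    [0, 0, -4, 4.4, 0],
    [0, 0, -2, 2.2, 0],
    [0, 0, 0, 0, 0],
    [0, 0, 0, 0, 0],
  ],
)

```text
t: 40.65
tool_pos: [0.4159, -0.1335, 0.1594]
tool_rot: [2.293, 2.131, 0.017]
contact_force: [8.2, 5.9, 12.0]
opening: 0.0145
grip_force: 46.3
```

```bash
python3 -c "
from h import *
lever()"
```

```text
t40.6 lever 1.2 r 0.1611 side -0.1902 [ 8.2  5.9 12. ] 0.014474313935815367 46.32484316825867
```

Request:
servo_tool(
  increments=[
    [0, 0, -2, 2.2, 0],
    [0, 0, -2, 2.2, 0],
    [0, 0, 0, 0, 0],
    [0, 0, 0, 0, 0],
  ],
)

```text
t: 41.15
tool_pos: [0.4155, -0.1335, 0.1588]
tool_rot: [2.287, 2.126, 0.027]
contact_force: [14.6, 8.0, 19.1]
opening: 0.0142
grip_force: 47.2
```

```bash
python3 -c "
from h import *
lever()"
```

```text
t41.1 lever 1.204 r 0.161 side -0.1903 [14.6  8.  19.1] 0.014215033377263464 47.18877375125885
```

Request:
servo_tool(
  increments=[
    [0, 0, 4, -4.4, 0],
    [0, 0, 8.3, -8.7, 0],
    [0, 0, 8.9, -8.1, 0],
    [0, 0, 9.5, -7.4, 0],
    [0, 0, 10, -6.6, 0],
    [0, 0, 10.5, -5.9, 0],
    [0, 0, 10.9, -5.1, 0],
    [0, 0, 11.2, -4.3, 0],
    [0, 0, 11.5, -3.4, 0],
    [0, 0, 11.7, -2.5, 0],
    [0, 0, 11.9, -1.6, 0],
    [0, 0, 12, -0.7, 0],
  ],
)

```text
t: 42.65
tool_pos: [0.5276, -0.142, 0.2082]
tool_rot: [2.301, 2.138, -0.001]
contact_force: [1.0, 0.2, 5.8]
opening: 0.0146
grip_force: 52.2
```

Request:
servo_tool(
  increments=[
    [0, 0, 12, 0.1, 0],
    [0, 0, 12, 1, 0],
    [0, 0, 11.8, 1.9, 0],
    [0, 0, 8, 2, 0],
    [0, 0, 0, 0, 0],
    [0, 0, 0, 0, 0],
  ],
)

```text
t: 43.4
tool_pos: [0.5705, -0.1452, 0.2023]
tool_rot: [2.301, 2.138, -0.001]
contact_force: [1.7, -4.0, -1.3]
opening: 0.0144
grip_force: 54.2
```

```bash
python3 -c "
from h import *
lever()"
```

```text
t43.4 lever 0.125 r 0.1532 side -0.1908 [ 1.7 -4.  -1.3] 0.014416458831879492 54.1965651512146
```

Request:
servo_tool(
  increments=[
    [0, 0, 8, 1, 0],
    [0, 0, 7, 0, 0],
    [0, 0, 4, 0, 0],
    [0, 0, 0, 0, 0],
    [0, 0, 0, 0, 0],
  ],
)

```text
t: 44.02
tool_pos: [0.5874, -0.1465, 0.1983]
tool_rot: [-2.297, -2.135, 0.008]
contact_force: [-1.0, -6.2, -8.3]
opening: 0.0147
grip_force: 52.7
```

```bash
python3 -c "
from h import *
lever()"
```

```text
t44.0 lever 0.012 r 0.154 side -0.1908 [-1.  -6.2 -8.3] 0.01468579704799234 52.659831047058105
```

Request:
servo_tool(
  increments=[
    [0, 0, 2.5, 0, 0],
    [0.1, 0, 0, 0, 0],
    [0.25, 0, 0, 0, 0],
    [0.45, 0, 0, 0, 0],
    [0.5, 0, 0, 0, 0],
    [0.5, 0, 0, -10, 0],
    [0.5, 0, 0, -40, 0],
    [0.5, 0, 0, -50, 0],
    [0.5, 0, 0, 0, 0],
    [0.5, 0, 0, 0, 0],
  ],
)

```text
t: 45.28
tool_pos: [0.5921, -0.1464, 0.3026]
tool_rot: [2.301, 2.138, 0.001]
contact_force: [0.9, -0.4, -1.3]
opening: 0.0429
grip_force: 0.0
```

Run:
```python
from h import *
o,im=snap('wrist','w13.png');X=(.5914,-.146,.2203);print(wproj(o,X))
h=cv2.cvtColor(im,cv2.COLOR_RGB2HSV)[100:420,250:400];m=((h[...,0]<8)|(h[...,0]>172))&(h[...,1]>150)&(h[...,2]>130)
n,l,s,c=cv2.connectedComponentsWithStats(m.astype(np.uint8))
for i in range(1,n):
    if s[i,4]>300: print(s[i],c[i]+[250,100], won(o,c[i]+[248,100],.2203))
_,t=snap('top','t13.png');reds(t)
go(press(-.095,0,.30),85.86)
```

```text
(np.float64(324.358734584302), np.float64(248.03292002613648))
[  61   92   26  114 2676] [323.73953662 247.62331839] [ 0.58974897 -0.14560002  0.2203    ]
t45.4 tcp [ 0.5915 -0.1462  0.3004] yaw 85.81 tilt 0.15 need mm [ 190.1 -150.2    0.9] rows 3.2 spin -0.0
```

Request:
servo_tool(
  increments=[
    [0.38, 40, -32, 0, 0],
    [0.38, 40, -32, 0, 0],
    [0.38, 40, -32, 0, 0],
    [0.38, 40, -32, 0, 0],
    [0.38, 30, -22, 0, 0],
    [0.38, 0, 0, 0, 0],
    [0.38, 0, 0, 0, 0],
  ],
)

```text
t: 46.25
tool_pos: [0.4562, 0.0537, 0.301]
tool_rot: [-2.3, -2.138, 0.002]
contact_force: [0.1, -0.1, -0.2]
opening: 0.0325
grip_force: 0.0
```

Run:
```python
from h import *
go((.4556,.0537,.068),85.86)
```

```text
t46.2 tcp [0.4562 0.0537 0.301 ] yaw 85.82 tilt 0.08 need mm [ -0.   -0.3 233. ] rows 3.9 spin -0.0
```

Request:
servo_tool(
  increments=[
    [0.38, 0, 0, 45, 0],
    [0.38, 0, 0, 50, 0],
    [0.38, 0, 0, 50, 0],
    [0.38, 0, 0, 40, 0],
    [0.38, 0, 0, 30, 0],
    [0.38, 0, 0, 15, 0],
    [0.38, 0, 0, 0, 0],
    [0, 0, 0, 0, 0],
    [0, 0, 0, 0, 0],
    [0, 0, 0, 0, 0],
    [0, 0, 0, 0, 0],
    [0, 0, 0, 0, 0],
  ],
  force=40,
)

```text
t: 47.75
tool_pos: [0.4557, 0.0538, 0.0734]
tool_rot: [-2.3, -2.138, 0.003]
contact_force: [-7.6, -1.3, 4.4]
opening: 0.0106
grip_force: 39.0
```

```bash
python3 -c "
from h import *
guard()"
```

```text
t47.8 guard ang 0.019 r 0.18 side -0.0005 [-7.6 -1.3  4.4] 0.010606157021296284
```

Lift along the reverse arc.

Request:
servo_tool(
  increments=[
    [0, 0, 0.3, -5.5, 0],
    [0, 0, 0.3, -5.6, 0],
    [0, 0, 1.3, -11, 0],
    [0, 0, 1.9, -10.9, 0],
    [0, 0, 2.6, -10.8, 0],
    [0, 0, 3.3, -10.6, 0],
    [0, 0, 3.9, -10.4, 0],
    [0, 0, 4.6, -10.1, 0],
    [0, 0, 5.2, -9.8, 0],
    [0, 0, 5.8, -9.5, 0],
    [0, 0, 6.3, -9.1, 0],
    [0, 0, 6.9, -8.7, 0],
  ],
)

```text
t: 49.25
tool_pos: [0.4956, 0.0508, 0.1862]
tool_rot: [-2.296, -2.135, 0.012]
contact_force: [-18.4, -1.5, 12.0]
opening: 0.0104
grip_force: 39.0
```

Request:
servo_tool(
  increments=[
    [0, 0, 7.4, -8.3, 0],
    [0, 0, 7.9, -7.8, 0],
    [0, 0, 8.4, -7.3, 0],
    [0, 0, 8.8, -6.8, 0],
    [0, 0, 9.2, -6.2, 0],
    [0, 0, 9.6, -5.6, 0],
    [0, 0, 9.9, -5, 0],
    [0, 0, 10.2, -4.4, 0],
    [0, 0, 10.4, -3.8, 0],
    [0, 0, 0, 0, 0],
  ],
)

```text
t: 50.5
tool_pos: [0.5823, 0.0442, 0.2439]
tool_rot: [2.298, 2.135, 0.005]
contact_force: [-3.9, -3.4, 7.2]
opening: 0.0106
grip_force: 41.1
```

```bash
python3 -c "
from h import *
guard()"
```

```text
t50.5 guard ang 1.26 r 0.1855 side -0.001 [-3.9 -3.4  7.2] 0.010604630879263046
```

Request:
servo_tool(
  increments=[
    [0, 0, 10.7, -3.1, 0],
    [0, 0, 10.8, -2.5, 0],
    [0, 0, 11, -1.8, 0],
    [0, 0, 11, -1.1, 0],
    [0, 0, 11.1, -0.4, 0],
    [0, 0, 11.1, 0.3, 0],
    [0, 0, 11.1, 0.9, 0],
    [0, 0, 11, 1.6, 0],
    [0, 0, 8, 2, 0],
    [0, 0, 0, 0, 0],
  ],
)

```text
t: 51.75
tool_pos: [0.6775, 0.0371, 0.2442]
tool_rot: [2.3, 2.136, 0.002]
contact_force: [0.2, -5.2, 3.6]
opening: 0.0103
grip_force: 43.2
```

```bash
python3 -c "
from h import *
guard()"
```

```text
t51.8 guard ang 1.783 r 0.1832 side -0.0012 [ 0.2 -5.2  3.6] 0.010259769394660341
```

Request:
servo_tool(
  increments=[
    [0, 0, 6, 2, 0],
    [0, 0, 5, 1.5, 0],
    [0, 0, 3, 1, 0],
    [0, 0, 0, 0, 0],
    [0, 0, 0, 0, 0],
  ],
)

```text
t: 52.38
tool_pos: [0.6884, 0.0362, 0.2408]
tool_rot: [-2.3, -2.137, 0.006]
contact_force: [-11.7, -4.9, 10.2]
opening: 0.0104
grip_force: 44.2
```

```bash
python3 -c "
from h import *
guard()"
```

```text
t52.4 guard ang 1.846 r 0.1828 side -0.0013 [-11.7  -4.9  10.2] 0.010374343030083055
```

Request:
servo_tool(
  increments=[
    [0, 0, -1, 0, 0],
    [0.2, 0, 0, 0, 0],
    [0.5, 0, 0, 0, 0],
    [0.6, 0, 0, 0, 0],
    [0.6, 0, 0, -10, 0],
    [0.6, 0, 0, -35, 0],
    [0.6, 0, 0, -45, 0],
    [0.7, 0, -40, 0, 0],
    [0.7, 0, -50, 0, 0],
    [0.7, 0, -48, 30, 0],
    [0.75, 0, 0, 45, 0],
    [0.75, 0, 0, 45, 0],
  ],
)

```text
t: 53.88
tool_pos: [0.5512, 0.0472, 0.2093]
tool_rot: [2.299, 2.137, 0.004]
contact_force: [0.6, 0.4, -0.4]
opening: 0.0639
grip_force: 0.0
```

Request:
servo_tool(
  increments=[
    [0.75, 0, 0, 30, 0],
    [0.75, 0, 0, 0, 0],
    [0.75, 0, 0, 0, 0],
  ],
)

```text
t: 54.25
tool_pos: [0.5522, 0.047, 0.1809]
tool_rot: [2.3, 2.137, 0.003]
contact_force: [0.1, 0.8, -0.3]
opening: 0.0641
grip_force: 0.0
```

Run:
```python
from h import *
o,im=snap('wrist','w14.png'); holes(o,im,.076); print(press(0,.09,0),press(0,0,0),press(0,-.09,0))
go(press(0,-.09,.13),85.86)
t,_=None,snap('top','t14.png')
m=np.vstack([cv2.resize(im[:,:,::-1],(400,300)),cv2.resize(cv2.imread('pics/t14.png')[150:330,230:470],(400,300))])
cv2.imwrite('pics/m14.png',m)
```

```text
hole 460 [298.  124.7] [0.5389 0.1264 0.076 ]
hole 395 [322.8 237.7] [0.5491 0.0476 0.076 ]
hole 251 [323.5 346.3] [ 0.5424 -0.0422  0.076 ]
[0.55679744 0.13726516 0.        ] [0.5503 0.0475 0.    ] [ 0.54380256 -0.04226516  0.        ]
t54.3 tcp [0.5526 0.047  0.1815] yaw 85.81 tilt 0.23 need mm [-89.7  -2.4  51.4] rows 1.5 spin -0.0
```

View pics/m14.png

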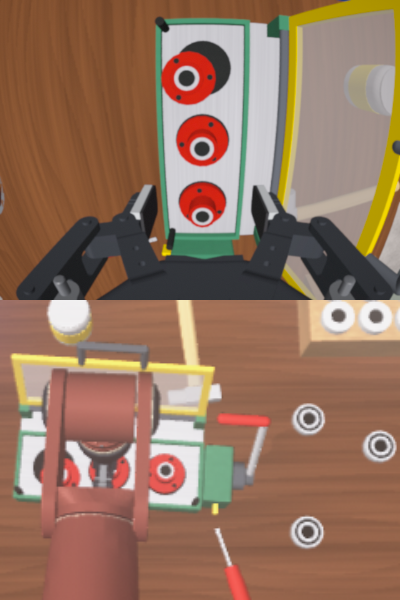

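Run:
```python
from h import *
print('seen (358.3,251) (334.7,260) (303.3,267.7)')
for X in(press(0,.09,.076),(.539,.1264,.076),press(0,0,.076),press(0,-.09,.076)): print(np.round(proj('scene',X),1))
o=get_obs();go((.5400,.1265,.0605),85.86)
```

```text
seen (358.3,251) (334.7,260) (303.3,267.7)
[364.9 252.3]
[358.3 249.9]
[334.4 259.7]
[302.7 267.5]
t54.4 tcp [0.5526 0.047  0.1815] yaw 85.81 tilt 0.24 need mm [ 78.4 -18.9 120.9] rows 2.0 spin -0.0
```

Request:
servo_tool(
  increments=[
    [0.75, 30, -9, 0, 0],
    [0.75, 48.4, -9.9, 20, 0],
    [0.75, 0, 0, 0, 0],
    [0.75, 0, 0, 45, 0],
    [0.75, 0, 0, 35, 0],
    [0.75, 0, 0, 15, 0],
    [0.75, 0, 0, 4, 0],
    [0.75, 0, 0, 0, 0],
  ],
)

```text
t: 55.35
tool_pos: [0.5393, 0.1264, 0.0614]
tool_rot: [2.3, 2.137, 0.003]
contact_force: [0.6, -0.3, -0.4]
opening: 0.0641
grip_force: 0.0
```

Run:
```python
from h import *
go((.5400,.1265,.0605),85.86)
```

```text
t55.4 tcp [0.5393 0.1264 0.0614] yaw 85.79 tilt 0.14 need mm [0.1 0.7 0.9] rows 0.0 spin -0.1
```

Close, lift 20 mm, shift to the pad.

Request:
servo_tool(
  increments=[
    [0, 0, 0, 0, 0],
    [0, 0, 0, 0, 0],
    [0, 0, 0, 0, 0],
    [0, 0, 0, 0, 0],
    [0, 0, 0, 0, 0],
    [0, 0, 0, -10, 0],
    [0, 0, 0, -20, 0],
    [0, 0, 0, 0, 0],
    [0, 0, 0, 0, 0],
  ],
)

```text
t: 56.48
tool_pos: [0.537, 0.1266, 0.0889]
tool_rot: [-2.3, -2.138, 0.002]
contact_force: [-0.4, 0.1, -2.0]
opening: 0.0343
grip_force: 41.7
```

Run:
```python
from h import *
o,im=snap('wrist','w15.png');held(im)
for dz in (18,20,22): print(dz,wproj(o,o['tool_pos']+[0,0,.036-dz/1000]))
go(press(0,.09,.065),85.86);print(o['contact_force'],o['opening'])
```

```text
hole 1175 [326.54042553 327.78297872] [42 36]
18 (np.float64(324.9167708416943), np.float64(330.9574664437749))
20 (np.float64(324.94834753335545), np.float64(328.3415803119039))
22 (np.float64(324.97921999733904), np.float64(325.78534695402175))
t56.5 tcp [0.5369 0.1266 0.0886] yaw 85.81 tilt 0.14 need mm [12.1 19.2 23.6] rows 0.4 spin -0.0
[-0.37029709  0.14364703 -1.98532088] 0.03432576042807507
```

Request:
servo_tool(
  increments=[
    [0, 6.2, 9.6, 0, 0],
    [0, 6.1, 9.6, 0, 0],
    [0, 0, 0, 10, 0],
    [0, 0, 0, 8, 0],
    [0, 0, 0, 4, 0],
    [0, 0, 0, 0, 0],
    [0, 0, 0, 0, 0],
  ],
)

```text
t: 57.4
tool_pos: [0.5582, 0.1374, 0.0681]
tool_rot: [2.301, 2.138, 0.001]
contact_force: [-0.1, -0.6, -2.7]
opening: 0.0342
grip_force: 41.7
```

Run:
```python
from h import *
go(press(0,.0903,.06),85.86);print(get_obs()['contact_force'])
```

```text
t57.4 tcp [0.5582 0.1374 0.0681] yaw 85.80 tilt 0.03 need mm [ 0.  -1.4  8.1] rows 0.1 spin -0.1
[-0.09440898 -0.57711066 -2.71258242]
```

Request:
servo_tool(
  increments=[
    [0, 0, -1.2, 2, 0],
    [0, 0, 0, 1.5, 0],
    [0, 0, 0, 1, 0],
    [0, 0, 0, 1, 0],
    [0, 0, 0, 1, 0],
    [0, 0, 0, 0, 0],
    [0, 0, 0, 0, 0],
  ],
)

```text
t: 58.28
tool_pos: [0.557, 0.1376, 0.0617]
tool_rot: [2.301, 2.139, 0.0]
contact_force: [-1.8, -0.5, 1.2]
opening: 0.0343
grip_force: 41.9
```

Run:
```python
from h import *
go(press(0,.0903,.06),85.86);print(get_obs()['contact_force'])
```

```text
t58.3 tcp [0.557  0.1376 0.0617] yaw 85.81 tilt 0.02 need mm [-0.  -0.2  1.7] rows 0.0 spin -0.0
[-1.84805953 -0.4595506   1.17299995]
```

Contact. Release and go to the handle hover, checking the hubs on the way.

Request:
servo_tool(
  increments=[
    [0.2, 0, 0, 0.5, 0],
    [0.6, 0, 0, 0, 0],
    [0.75, 0, 0, 0, 0],
    [0.75, 0, 0, 0, 0],
    [0.75, 0, 0, -5, 0],
    [0.75, 0, 0, -20, 0],
    [0.75, 0, 0, -30, 0],
    [0.75, -40, 0, -35, 0],
    [0.75, -40, 0, -20, 0],
    [0.75, -10, 0, 0, 0],
    [0.75, 0, 0, 0, 0],
    [0.75, 0, 0, 0, 0],
  ],
)

```text
t: 59.78
tool_pos: [0.5496, 0.0487, 0.1698]
tool_rot: [-2.299, -2.139, 0.002]
contact_force: [0.3, 0.9, -0.6]
opening: 0.0644
grip_force: 0.0
```

Run:
```python
from h import *
o,im=snap('wrist','w16.png'); holes(o,im,.076); print(press(0,.09,0),press(0,0,0),press(0,-.09,0))
go((.6886,.0372,.326),85.86)
```

```text
hole 526 [328.4 107.6] [0.5564 0.1373 0.076 ]
hole 429 [327.4 244.7] [0.5491 0.0476 0.076 ]
hole 263 [327.5 356. ] [ 0.5425 -0.0423  0.076 ]
[0.55679744 0.13726516 0.        ] [0.5503 0.0475 0.    ] [ 0.54380256 -0.04226516  0.        ]
t59.8 tcp [0.5496 0.0488 0.1697] yaw 85.88 tilt 0.12 need mm [  -1.5  139.1 -156.6] rows 2.6 spin 0.0
```

All centred. Repeat the guard/stamp cycle with the same moves.

Request:
servo_tool(
  increments=[
    [0.6, 0, 0, -40, 0],
    [0.6, 0, 0, -45, 0],
    [0.6, 0, 0, -45, 0],
    [0.6, 0, 10, -27, 0],
    [0.6, -1, 40, 0, 0],
    [0.6, 0, 40, 0, 0],
    [0.6, 0, 40, 0, 0],
    [0.6, 0, 9.1, 0, 0],
    [0.6, 0, 0, 0, 0],
    [0.6, 0, 0, 0, 0],
  ],
)

```text
t: 61.08
tool_pos: [0.6882, 0.0372, 0.3279]
tool_rot: [-2.3, -2.139, 0.0]
contact_force: [-0.1, -0.3, -0.4]
opening: 0.0513
grip_force: 0.0
```

Run:
```python
from h import *
go((.6886,.0372,.2395),85.86)
```

```text
t61.1 tcp [0.6882 0.0372 0.3279] yaw 85.85 tilt 0.02 need mm [ 0.   0.5 88.4] rows 1.5 spin -0.0
```

Request:
servo_tool(
  increments=[
    [0.6, 0, 0.5, 30, 0],
    [0.6, 0, 0, 30, 0],
    [0.6, 0, 0, 20, 0],
    [0.6, 0, 0, 8, 0],
    [0.6, 0, 0, 0, 0],
    [0, 0, 0, 0, 0],
    [0, 0, 0, 0, 0],
    [0, 0, 0, 0, 0],
    [0, 0, 0, 0, 0],
    [0, 0, 0, 0, 0],
    [0, 0, 0, 0, 0],
  ],
  force=30,
)

```text
t: 62.45
tool_pos: [0.6885, 0.0367, 0.2413]
tool_rot: [-2.3, -2.138, 0.003]
contact_force: [-5.3, 0.0, 4.5]
opening: 0.0109
grip_force: 29.5
```

```bash
python3 -c "
from h import *
guard()
_,t=snap('top','t17.png');reds(t)"
```

```text
t62.5 guard ang 1.846 r 0.1833 side -0.0008 [-5.3  0.   4.5] 0.010908250955258549
red 193 [375.9 221.6] [ 0.6376 -0.1782  0.015 ]
red 100 [254.6 249.2] [0.5635 0.1583 0.015 ]
red 268 [328.4 254.7] [ 0.546 -0.044  0.015]
red 229 [372.1 321.3] [ 0.3638 -0.1575  0.015 ]
```

Request:
servo_tool(
  increments=[
    [0, 0, -5.4, -1.5, 0],
    [0, 0, -5.3, -1.5, 0],
    [0, 0, -10.9, -2.3, 0],
    [0, 0, -11, -1.6, 0],
    [0, 0, -11.1, -0.9, 0],
    [0, 0, -11.1, -0.3, 0],
    [0, 0, -11.1, 0.4, 0],
    [0, 0, -11, 1.1, 0],
    [0, 0, -11, 1.8, 0],
    [0, 0, 0, 0, 0],
  ],
)

```text
t: 63.75
tool_pos: [0.6004, 0.0434, 0.2441]
tool_rot: [-2.299, -2.138, 0.002]
contact_force: [0.4, 2.8, 4.9]
opening: 0.0105
grip_force: 31.9
```

Request:
servo_tool(
  increments=[
    [0, 0, -10.8, 2.5, 0],
    [0, 0, -10.7, 3.1, 0],
    [0, 0, -10.4, 3.8, 0],
    [0, 0, -10.2, 4.4, 0],
    [0, 0, -9.9, 5, 0],
    [0, 0, -9.6, 5.6, 0],
    [0, 0, -9.2, 6.2, 0],
    [0, 0, -8.8, 6.8, 0],
    [0, 0, -8.4, 7.3, 0],
    [0, 0, -7.9, 7.8, 0],
    [0, 0, 0, 0, 0],
  ],
)

```text
t: 65.12
tool_pos: [0.5048, 0.05, 0.1909]
tool_rot: [-2.3, -2.138, 0.003]
contact_force: [-0.6, 3.4, 0.3]
opening: 0.0108
grip_force: 31.8
```

Request:
servo_tool(
  increments=[
    [0, 0, -7.4, 8.3, 0],
    [0, 0, -6.9, 8.7, 0],
    [0, 0, -6.3, 9.1, 0],
    [0, 0, -5.8, 9.5, 0],
    [0, 0, -5.2, 9.8, 0],
    [0, 0, -4.6, 10.1, 0],
    [0, 0, -3.9, 10.4, 0],
    [0, 0, -3.3, 10.6, 0],
    [0, 0, -1.6, 5.4, 0],
    [0, 0, -1, 5.4, 0],
    [0, 0, 0, 0, 0],
    [0, 0, 0, 0, 0],
  ],
)

```text
t: 66.62
tool_pos: [0.4599, 0.0532, 0.1047]
tool_rot: [-2.301, -2.138, 0.002]
contact_force: [-2.3, -0.7, -0.1]
opening: 0.0109
grip_force: 32.7
```

```bash
python3 -c "
from h import *
guard()"
```

```text
t66.6 guard ang 0.195 r 0.1798 side -0.0008 [-2.3 -0.7 -0.1] 0.010858804116615762
```

Request:
servo_tool(
  increments=[
    [0, 0, -0.8, 5, 0],
    [0, 0, -0.6, 5, 0],
    [0, 0, -0.5, 5, 0],
    [0, 0, -0.3, 4, 0],
    [0, 0, -0.2, 3, 0],
    [0, 0, 0, 3, 0],
    [0, 0, 0, 3, 0],
    [0, 0, 0, 2, 0],
    [0, 0, 0, 2, 0],
    [0, 0, 0, 1, 0],
    [0, 0, 0, 1, 0],
    [0, 0, 0, 0, 0],
  ],
)

```text
t: 68.12
tool_pos: [0.4557, 0.0536, 0.0694]
tool_rot: [-2.298, -2.136, 0.006]
contact_force: [-7.0, 0.7, 0.0]
opening: 0.0107
grip_force: 33.4
```

Request:
servo_tool(
  increments=[
    [0, 0, 0, 1, 0],
    [0, 0, 0, 1, 0],
    [0, 0, 0, 1, 0],
    [0, 0, 0, 0, 0],
    [0, 0, 0, 0, 0],
  ],
)

```text
t: 68.75
tool_pos: [0.4556, 0.0536, 0.0684]
tool_rot: [-2.297, -2.136, 0.008]
contact_force: [-14.0, -1.0, 12.2]
opening: 0.0106
grip_force: 34.8
```

Run:
```python
from h import *
guard();_,s=snap('scene','s3.png')
cv2.imwrite('pics/s3c.png',cv2.resize(s[170:340,210:450,::-1],None,fx=3,fy=3))
```

```text
t68.8 guard ang -0.009 r 0.1799 side -0.0008 [-14.   -1.   12.2] 0.010584873767774268
```

View pics/s3c.png

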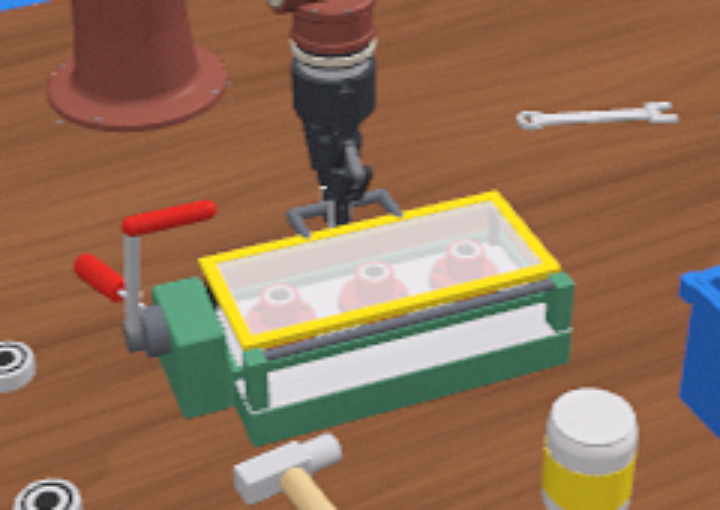

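Guard down, all three hubs evenly on the pads (boss tops at crop (280,293), (374,270), (465,249)). Now the lever.

Request:
servo_tool(
  increments=[
    [0.1, 0, 0, -1, 0],
    [0.25, 0, 0, 0, 0],
    [0.38, 0, 0, 0, 0],
    [0.38, 0, 0, 0, 0],
    [0.38, 0, 0, -5, 0],
    [0.38, 0, 0, -30, 0],
    [0.38, 0, 0, -45, 0],
    [0.38, 0, 0, -50, 0],
    [0.38, 0, 0, -50, 0],
    [0.38, 0, 0, -50, 0],
    [0.38, 0, 0, 0, 0],
  ],
)

```text
t: 70.18
tool_pos: [0.4601, 0.0535, 0.3051]
tool_rot: [2.295, 2.134, 0.012]
contact_force: [-1.0, 0.1, -0.5]
opening: 0.0319
grip_force: 0.0
```

Request:
servo_tool(
  increments=[
    [0.5, -30, 24, 0, 0],
    [0.5, -40, 30, 0, 0],
    [0.5, -40, 30, 0, 0],
    [0.5, -40, 30, 0, 0],
    [0.5, -39, 33, 0, 0],
    [0.5, 0, 0, 0, 0],
    [0.5, 0, 0, 0, 0],
  ],
)

```text
t: 71.05
tool_pos: [0.5901, -0.1452, 0.2977]
tool_rot: [-2.3, -2.137, 0.001]
contact_force: [-0.0, -0.8, 0.8]
opening: 0.0427
grip_force: 0.0
```

Run:
```python
from h import *
go((.5911,-.1464,.2055),85.86)
```

```text
t71.0 tcp [ 0.5901 -0.1452  0.2977] yaw 85.81 tilt 0.12 need mm [-1.2  1.2 92.2] rows 1.5 spin -0.1
```

Request:
servo_tool(
  increments=[
    [0.5, -1, 1, 30, 0],
    [0.5, 0, 0, 40, 0],
    [0.5, 0, 0, 20, 0],
    [0.5, 0, 0, 4, 0],
    [0.5, 0, 0, 0, 0],
    [0, 0, 0, 0, 0],
    [0, 0, 0, 0, 0],
    [0, 0, 0, 0, 0],
    [0, 0, 0, 0, 0],
    [0, 0, 0, 0, 0],
  ],
  force=40,
)

```text
t: 72.3
tool_pos: [0.5911, -0.1469, 0.2068]
tool_rot: [-2.301, -2.138, 0.002]
contact_force: [-5.7, 0.8, 4.0]
opening: 0.0146
grip_force: 39.0
```

Request:
servo_tool(
  increments=[
    [0, 0, -11.4, -3.7, 0],
    [0, 0, -11.7, -2.8, 0],
    [0, 0, -11.8, -1.9, 0],
    [0, 0, -12, -1, 0],
    [0, 0, -12, -0.1, 0],
    [0, 0, -12, 0.7, 0],
    [0, 0, -11.9, 1.6, 0],
    [0, 0, -11.7, 2.5, 0],
    [0, 0, 0, 0, 0],
  ],
)

```text
t: 73.42
tool_pos: [0.5, -0.1401, 0.2141]
tool_rot: [2.295, 2.132, 0.011]
contact_force: [4.8, 2.2, 8.5]
opening: 0.0144
grip_force: 41.7
```

Request:
servo_tool(
  increments=[
    [0, 0, -11.5, 3.4, 0],
    [0, 0, -11.2, 4.3, 0],
    [0, 0, -10.9, 5.1, 0],
    [0, 0, -10.5, 5.9, 0],
    [0, 0, -10, 6.6, 0],
    [0, 0, -9.5, 7.4, 0],
    [0, 0, -8.9, 8.1, 0],
    [0, 0, -4, 4.2, 0],
    [0, 0, -4, 4.2, 0],
    [0, 0, -4, 4.4, 0],
    [0, 0, 0, 0, 0],
    [0, 0, 0, 0, 0],
  ],
)

```text
t: 74.92
tool_pos: [0.4163, -0.1336, 0.1594]
tool_rot: [2.296, 2.133, 0.012]
contact_force: [7.0, 3.8, 5.5]
opening: 0.0145
grip_force: 46.5
```

```bash
python3 -c "
from h import *
lever()"
```

```text
t74.9 lever 1.198 r 0.1608 side -0.1903 [7.  3.8 5.5] 0.01449721069161258 46.45266115665436
```

Request:
servo_tool(
  increments=[
    [0, 0, -2, 2.2, 0],
    [0, 0, -2, 2.2, 0],
    [0, 0, -2, 2.2, 0],
    [0, 0, 0, 0, 0],
    [0, 0, 0, 0, 0],
  ],
)

```text
t: 75.55
tool_pos: [0.4155, -0.1337, 0.1582]
tool_rot: [2.287, 2.126, 0.027]
contact_force: [14.2, 8.4, 16.9]
opening: 0.0142
grip_force: 47.6
```

```bash
python3 -c "
from h import *
lever()"
```

```text
t75.5 lever 1.206 r 0.1606 side -0.1904 [14.2  8.4 16.9] 0.014151673891710412 47.64039874076843
```

At the stop; return home.

Request:
servo_tool(
  increments=[
    [0, 0, 4, -4.4, 0],
    [0, 0, 8.3, -8.7, 0],
    [0, 0, 8.9, -8.1, 0],
    [0, 0, 9.5, -7.4, 0],
    [0, 0, 10, -6.6, 0],
    [0, 0, 10.5, -5.9, 0],
    [0, 0, 10.9, -5.1, 0],
    [0, 0, 11.2, -4.3, 0],
    [0, 0, 11.5, -3.4, 0],
    [0, 0, 11.7, -2.5, 0],
    [0, 0, 11.9, -1.6, 0],
    [0, 0, 12, -0.7, 0],
  ],
)

```text
t: 77.05
tool_pos: [0.5277, -0.1422, 0.2076]
tool_rot: [-2.301, -2.138, 0.001]
contact_force: [0.0, 0.3, 2.3]
opening: 0.0145
grip_force: 52.6
```

Request:
servo_tool(
  increments=[
    [0, 0, 12, 0.1, 0],
    [0, 0, 12, 1, 0],
    [0, 0, 11.8, 1.5, 0],
    [0, 0, 8, 1, 0],
    [0, 0, 8, 0, 0],
    [0, 0, 7, 0, 0],
    [0, 0, 6, 0, 0],
    [0, 0, 0, 0, 0],
    [0, 0, 0, 0, 0],
  ],
)

```text
t: 78.18
tool_pos: [0.5891, -0.1468, 0.1996]
tool_rot: [-2.297, -2.134, 0.009]
contact_force: [-3.0, -4.5, -14.1]
opening: 0.0142
grip_force: 49.9
```

```bash
python3 -c "
from h import *
lever()"
```

```text
t78.2 lever 0.005 r 0.1558 side -0.191 [ -3.   -4.5 -14.1] 0.014178694395006216 49.88064765930176
```

Request:
servo_tool(
  increments=[
    [0, 0, 1, 0, 0],
    [0.1, 0, 0, 0, 0],
    [0.25, 0, 0, 0, 0],
    [0.45, 0, 0, 0, 0],
    [0.5, 0, 0, 0, 0],
    [0.5, 0, 0, -10, 0],
    [0.5, 0, 0, -40, 0],
    [0.5, 0, 0, -50, 0],
    [0.5, 0, 0, 0, 0],
    [0.5, 0, 0, 0, 0],
  ],
)

```text
t: 79.42
tool_pos: [0.5929, -0.1468, 0.305]
tool_rot: [2.3, 2.138, 0.001]
contact_force: [0.9, -0.4, -0.4]
opening: 0.0428
grip_force: 0.0
```

Run:
```python
from h import *
o,im=snap('wrist','w18.png')
h=cv2.cvtColor(im,cv2.COLOR_RGB2HSV)[100:420,250:400];m=((h[...,0]<8)|(h[...,0]>172))&(h[...,1]>150)&(h[...,2]>130)
n,l,s,c=cv2.connectedComponentsWithStats(m.astype(np.uint8))
for i in range(1,n):
    if s[i,4]>300: print(s[i],c[i]+[250,100], won(o,c[i]+[248,100],.2203))
go((.4562,.0537,.300),85.86)
```

```text
[  60   91   26  113 2655] [322.6354049  245.96082863] [ 0.58979051 -0.14564685  0.2203    ]
t79.5 tcp [ 0.5924 -0.1466  0.3036] yaw 85.81 tilt 0.07 need mm [ 189.9 -150.4    3.9] rows 3.2 spin -0.0
```

Lever home. Lift the guard.

Request:
servo_tool(
  increments=[
    [0.38, 40, -32, 0, 0],
    [0.38, 40, -32, 0, 0],
    [0.38, 40, -32, 0, 0],
    [0.38, 40, -32, 0, 0],
    [0.38, 30, -22, 0, 0],
    [0.38, 0, 0, 0, 0],
    [0.38, 0, 0, 0, 0],
  ],
)

```text
t: 80.35
tool_pos: [0.4568, 0.0534, 0.3032]
tool_rot: [-2.3, -2.138, 0.002]
contact_force: [0.5, -1.6, 0.1]
opening: 0.0325
grip_force: 0.0
```

Request:
servo_tool(
  increments=[
    [0.38, 0, 0, 45, 0],
    [0.38, 0, 0, 50, 0],
    [0.38, 0, 0, 50, 0],
    [0.38, 0, 0, 40, 0],
    [0.38, 0, 0, 30, 0],
    [0.38, 0, 0, 18, 0],
    [0.38, 0, 0, 0, 0],
    [0, 0, 0, 0, 0],
    [0, 0, 0, 0, 0],
    [0, 0, 0, 0, 0],
    [0, 0, 0, 0, 0],
    [0, 0, 0, 0, 0],
  ],
  force=40,
)

```text
t: 81.85
tool_pos: [0.4556, 0.0532, 0.072]
tool_rot: [-2.299, -2.137, 0.006]
contact_force: [-7.0, -1.2, 3.3]
opening: 0.0105
grip_force: 39.0
```

```bash
python3 -c "
from h import *
guard()"
```

```text
t81.8 guard ang 0.011 r 0.18 side -0.0011 [-7.  -1.2  3.3] 0.010528863697511694
```

Request:
servo_tool(
  increments=[
    [0, 0, 0.3, -5.5, 0],
    [0, 0, 0.3, -5.6, 0],
    [0, 0, 1.3, -11, 0],
    [0, 0, 1.9, -10.9, 0],
    [0, 0, 2.6, -10.8, 0],
    [0, 0, 3.3, -10.6, 0],
    [0, 0, 3.9, -10.4, 0],
    [0, 0, 4.6, -10.1, 0],
    [0, 0, 5.2, -9.8, 0],
    [0, 0, 5.8, -9.5, 0],
    [0, 0, 6.3, -9.1, 0],
    [0, 0, 6.9, -8.7, 0],
  ],
)

```text
t: 83.35
tool_pos: [0.496, 0.0501, 0.1853]
tool_rot: [-2.296, -2.135, 0.013]
contact_force: [-19.6, -2.3, 10.7]
opening: 0.0102
grip_force: 39.0
```

Request:
servo_tool(
  increments=[
    [0, 0, 7.4, -8.3, 0],
    [0, 0, 7.9, -7.8, 0],
    [0, 0, 8.4, -7.3, 0],
    [0, 0, 8.8, -6.8, 0],
    [0, 0, 9.2, -6.2, 0],
    [0, 0, 9.6, -5.6, 0],
    [0, 0, 9.9, -5, 0],
    [0, 0, 10.2, -4.4, 0],
    [0, 0, 10.4, -3.8, 0],
    [0, 0, 0, 0, 0],
  ],
)

```text
t: 84.6
tool_pos: [0.5827, 0.0436, 0.2427]
tool_rot: [2.298, 2.135, 0.004]
contact_force: [-4.1, -3.4, 7.3]
opening: 0.0104
grip_force: 41.2
```

Request:
servo_tool(
  increments=[
    [0, 0, 10.7, -3.1, 0],
    [0, 0, 10.8, -2.5, 0],
    [0, 0, 11, -1.8, 0],
    [0, 0, 11, -1.1, 0],
    [0, 0, 11.1, -0.4, 0],
    [0, 0, 11.1, 0.3, 0],
    [0, 0, 11.1, 0.9, 0],
    [0, 0, 11, 1.6, 0],
    [0, 0, 8, 2, 0],
    [0, 0, 6, 2, 0],
    [0, 0, 5, 1.5, 0],
    [0, 0, 0, 0, 0],
  ],
)

```text
t: 86.1
tool_pos: [0.6884, 0.0359, 0.2404]
tool_rot: [2.3, 2.136, 0.001]
contact_force: [-2.2, -4.9, 4.4]
opening: 0.0104
grip_force: 42.8
```

```bash
python3 -c "
from h import *
guard()"
```

```text
t86.1 guard ang 1.847 r 0.1825 side -0.0016 [-2.2 -4.9  4.4] 0.010369008924971555
```

Request:
servo_tool(
  increments=[
    [0, 0, 2.5, 0.8, 0],
    [0, 0, 0, 0, 0],
    [0, 0, 0, 0, 0],
    [0.2, 0, 0, 0, 0],
    [0.5, 0, 0, 0, 0],
    [0.6, 0, 0, 0, 0],
    [0.6, 0, 0, -10, 0],
    [0.6, 0, 0, -35, 0],
    [0.6, 0, 0, -45, 0],
    [0.7, 0, -40, 0, 0],
    [0.7, 0, -50, 0, 0],
    [0.7, 0, -48, 30, 0],
  ],
)

```text
t: 87.6
tool_pos: [0.5527, 0.0468, 0.3024]
tool_rot: [2.297, 2.135, 0.009]
contact_force: [-0.7, -0.3, -0.7]
opening: 0.0598
grip_force: 0.0
```

Request:
servo_tool(
  increments=[
    [0.75, 0, 0, 45, 0],
    [0.75, 0, 0, 45, 0],
    [0.75, 0, 0, 30, 0],
    [0.75, 0, 0, 0, 0],
    [0.75, 0, 0, 0, 0],
    [0.75, 0, 0, 0, 0],
  ],
)

```text
t: 88.35
tool_pos: [0.5537, 0.0466, 0.181]
tool_rot: [2.299, 2.137, 0.005]
contact_force: [0.1, -0.5, 0.3]
opening: 0.0641
grip_force: 0.0
```

Run:
```python
from h import *
o,im=snap('wrist','w19.png'); holes(o,im,.076); print(press(0,.09,0),press(0,0,0),press(0,-.09,0))
go(press(0,-.09,.0605),85.86)
```

```text
hole 469 [320.6 105.7] [0.5563 0.1374 0.076 ]
hole 394 [320.2 237.3] [0.549  0.0476 0.076 ]
hole 253 [321.5 345.8] [ 0.5425 -0.0421  0.076 ]
[0.55679744 0.13726516 0.        ] [0.5503 0.0475 0.    ] [ 0.54380256 -0.04226516  0.        ]
t88.4 tcp [0.5536 0.0466 0.1807] yaw 85.81 tilt 0.22 need mm [-89.3  -3.7 120.2] rows 2.0 spin -0.0
```

Request:
servo_tool(
  increments=[
    [0.75, -45, -2, 0, 0],
    [0.75, -44.3, -1.7, 20, 0],
    [0.75, 0, 0, 0, 0],
    [0.75, 0, 0, 45, 0],
    [0.75, 0, 0, 35, 0],
    [0.75, 0, 0, 15, 0],
    [0.75, 0, 0, 4, 0],
    [0.75, 0, 0, 0, 0],
  ],
)

```text
t: 89.4
tool_pos: [0.5432, -0.0421, 0.0609]
tool_rot: [2.299, 2.138, 0.002]
contact_force: [0.1, 0.6, 1.1]
opening: 0.0637
grip_force: 0.0
```

Run:
```python
from h import *
go(press(0,-.09,.0605),85.86)
```

```text
t89.4 tcp [ 0.5432 -0.0421  0.0609] yaw 85.83 tilt 0.13 need mm [-0.1  0.6  0.4] rows 0.0 spin -0.0
```

Request:
servo_tool(
  increments=[
    [0, 0, 0, 0, 0],
    [0, 0, 0, 0, 0],
    [0, 0, 0, 0, 0],
    [0, 0, 0, 0, 0],
    [0, 0, 0, 0, 0],
    [0, 0, 0, -10, 0],
    [0, 0, 0, -35, 0],
    [0, 0, 0, -45, 0],
    [0, 0, 0, -50, 0],
    [0, 0, 0, -50, 0],
    [0, 0, 0, -50, 0],
    [0, 0, 0, 0, 0],
  ],
)

```text
t: 90.9
tool_pos: [0.5438, -0.0426, 0.305]
tool_rot: [2.296, 2.134, 0.008]
contact_force: [0.1, -0.3, -2.6]
opening: 0.0342
grip_force: 40.6
```

Request:
servo_tool(
  increments=[
    [0, -30, 5, 0, 0],
    [0, -45, 7, 0, 0],
    [0, -45, 7, 0, 0],
    [0, -45, 7, 0, 0],
    [0, -45, 6, 0, 0],
    [0, -33, 0, 0, 0],
    [0, 0, 0, 0, 9.5],
    [0, 0, 0, 0, 9.5],
    [0, 0, 0, 0, 9.5],
    [0, 0, 0, 0, 9.5],
    [0, 0, 0, 0, 9.5],
    [0, 0, 0, 0, 9.5],
  ],
)

```text
t: 92.4
tool_pos: [0.5552, -0.2862, 0.296]
tool_rot: [-3.041, -0.772, 0.005]
contact_force: [-0.1, -0.5, -1.5]
opening: 0.0338
grip_force: 40.5
```

Request:
servo_tool(
  increments=[
    [0, 0, 0, 0, 9.5],
    [0, 0, 0, 0, 9.5],
    [0, 0, 0, 0, 9.8],
    [0, 0, 0, 0, 0],
    [0, 0, 0, 0, 0],
  ],
)

```text
t: 93.02
tool_pos: [0.5557, -0.2865, 0.2978]
tool_rot: [-3.14, -0.004, 0.003]
contact_force: [0.0, -0.4, -2.7]
opening: 0.0339
grip_force: 40.5
```

Run:
```python
from h import *
go((.558,-.2855,.12),0);print(get_obs()['opening'])
o,im=snap('wrist','w20.png'); holes(o,im,.018)
for X in((.6365,-.285,.018),(.5898,-.4015,.018),(.4492,-.2725,.018)): print(wproj(o,X))
```

```text
t93.0 tcp [ 0.5557 -0.2865  0.2978] yaw 0.15 tilt 0.15 need mm [  2.7  -0.7 177.8] rows 3.0 spin 0.1
0.033861765414433566
hole 209 [326.5 120.5] [ 0.639  -0.2833  0.018 ]
hole 179 [426.5 164.4] [ 0.5912 -0.3995  0.018 ]
hole 1195 [326.5 326.2] [ 0.38   -0.2834  0.018 ]
(np.float64(326.01812641579943), np.float64(122.74578008938302))
(np.float64(426.1464023030034), np.float64(165.63928637032728))
(np.float64(315.7402017143188), np.float64(278.22429160807405))
```

View pics/w20.png

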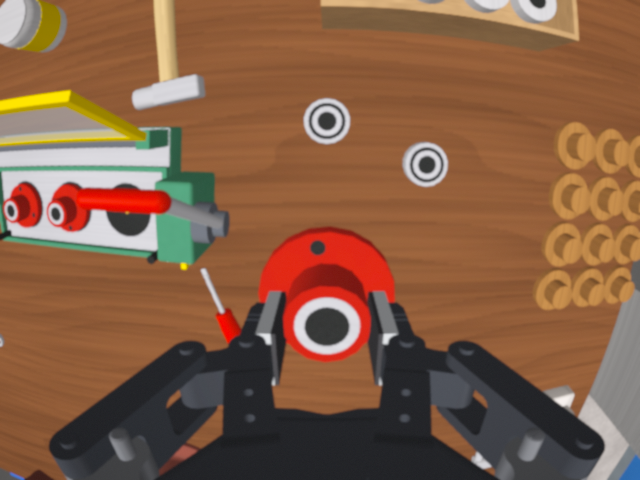

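Request:
servo_tool(
  increments=[
    [0, 4, -1, 30, 0],
    [0, 0, 0, 45, 0],
    [0, 0, 0, 45, 0],
    [0, 0, 0, 45, 0],
    [0, 0, 0, 15, 0],
    [0, 0, 0, 0, 0],
    [0, 0, 0, 0, 0],
  ],
)

```text
t: 93.95
tool_pos: [0.5617, -0.2868, 0.1223]
tool_rot: [3.139, 0.001, 0.006]
contact_force: [0.1, -0.3, -2.9]
opening: 0.0344
grip_force: 40.4
```

Run:
```python
from h import *
go((.5595,-.285,.02),0)
o,im=snap('wrist','w21.png'); holes(o,im,.018);held(im)
for X in((.638,-.285,.018),): print(wproj(o,X))
print(won(o,(326.5,331.5),o['tool_pos'][2]+.016))
```

```text
t94.0 tcp [ 0.5617 -0.2868  0.1223] yaw 0.03 tilt 0.26 need mm [ -2.6  -2.1 102.2] rows 1.7 spin 0.0
hole 651 [324.3 126.5] [ 0.6391 -0.2839  0.018 ]
hole 704 [324.7 126.5] [ 0.6391 -0.2842  0.018 ]
hole 414 [484.  198.8] [ 0.592  -0.3985  0.018 ]
hole 498 [486.2 199.9] [ 0.5912 -0.4004  0.018 ]
hole 1192 [326.5 326.3] [ 0.4918 -0.2851  0.018 ]
hole 329 [310.1 369.4] [ 0.4499 -0.2714  0.018 ]
hole 1192 [326.53775168 326.28187919] [42 36]
(np.float64(323.96953171166615), np.float64(128.19016784646809))
[ 0.56040561 -0.28629213  0.13826287]
```

Request:
servo_tool(
  increments=[
    [0, -1.6, -2, 30, 0],
    [0, 0, 0, 35, 0],
    [0, 0, 0, 20, 0],
    [0, 0, 0, 8, 0],
    [0, 0, 0, 3, 0],
    [0, 0, 0, 0, 0],
    [0, 0, 0, 0, 0],
  ],
)

```text
t: 94.88
tool_pos: [0.5594, -0.2843, 0.0247]
tool_rot: [3.14, 0.0, 0.003]
contact_force: [-0.0, 0.0, -2.0]
opening: 0.0342
grip_force: 40.5
```

Run:
```python
from h import *
go((.560,-.2848,.02),0);print(get_obs()['contact_force'])
```

```text
t94.9 tcp [ 0.5594 -0.2843  0.0247] yaw 0.01 tilt 0.12 need mm [0.6 0.4 4.7] rows 0.1 spin 0.0
[-0.01504739  0.0365335  -1.97054669]
```

Request:
servo_tool(
  increments=[
    [0, 0.6, 0.4, 1.5, 0],
    [0, 0, 0, 1, 0],
    [0, 0, 0, 1, 0],
    [0, 0, 0, 0, 0],
    [0, 0, 0, 0, 0],
  ],
)

```text
t: 95.5
tool_pos: [0.5595, -0.2844, 0.0211]
tool_rot: [3.141, 0.0, 0.0]
contact_force: [-3.5, 2.0, 6.3]
opening: 0.0342
grip_force: 41.3
```

Run:
```python
from h import *
go((.560,-.2848,.02),0);print(get_obs()['contact_force'])
```

```text
t95.5 tcp [ 0.5595 -0.2844  0.0211] yaw 0.02 tilt 0.01 need mm [0.5 0.4 1.1] rows 0.0 spin 0.0
[-3.50001154  1.95599277  6.30209165]
```

Request:
servo_tool(
  increments=[
    [0.2, 0, 0, 0, 0],
    [0.6, 0, 0, 0, 0],
    [0.75, 0, 0, 0, 0],
    [0.75, 0, 0, 0, 0],
    [0.75, 0, 0, -5, 0],
    [0.75, 0, 0, -25, 0],
    [0.75, 0, 0, -45, 0],
    [0.75, 0, 0, -45, 0],
    [0.75, 0, 0, 0, 0],
    [0.75, 0, 0, 0, 0],
  ],
)

```text
t: 96.75
tool_pos: [0.559, -0.2841, 0.1396]
tool_rot: [-3.141, -0.0, 0.0]
contact_force: [-0.1, -0.5, -0.5]
opening: 0.0639
grip_force: 0.0
```

Run:
```python
from h import *
o,im=snap('wrist','w22.png');print(o['tool_pos']);print('bearing z');holes(o,im,.018);print('hub z');holes(o,im,.036)
go(press(0,0,.30),85.86)
```

```text
[ 0.55898204 -0.28408134  0.13962582]
bearing z
hole 530 [328.6 122.2] [ 0.639  -0.2837  0.018 ]
hole 608 [329.  122.4] [ 0.6389 -0.284   0.018 ]
hole 330 [478.8 190.1] [ 0.5922 -0.398   0.018 ]
hole 431 [481.1 191.5] [ 0.5912 -0.4001  0.018 ]
hole 381 [326.7 237.4] [ 0.5545 -0.2823  0.018 ]
hole 162 [314.5 348.6] [ 0.4557 -0.2716  0.018 ]
hole 299 [314.3 354.1] [ 0.4499 -0.2713  0.018 ]
hub z
hole 530 [328.6 122.2] [ 0.6388 -0.2837  0.036 ]
hole 608 [329.  122.4] [ 0.6387 -0.284   0.036 ]
hole 330 [478.8 190.1] [ 0.5952 -0.3903  0.036 ]
hole 431 [481.1 191.5] [ 0.5942 -0.3922  0.036 ]
hole 381 [326.7 237.4] [ 0.5601 -0.2824  0.036 ]
hole 162 [314.5 348.6] [ 0.468  -0.2724  0.036 ]
hole 299 [314.3 354.1] [ 0.4626 -0.2721  0.036 ]
t96.8 tcp [ 0.5584 -0.2837  0.1384] yaw 0.01 tilt 0.14 need mm [  -8.4 -331.4 -161.1] rows 5.5 spin -85.9
```

Request:
servo_tool(
  increments=[
    [0.75, 0, 0, -40, -9.5],
    [0.75, 0, 0, -40, -9.5],
    [0.75, 0, 0, -40, -9.5],
    [0.75, 0, 0, -40, -9.5],
    [0.75, 0, 0, 0, -9.5],
    [0.75, 0, 0, 0, -9.5],
    [0.75, 0, 0, 0, -9.5],
    [0.75, 0, 0, 0, -9.5],
    [0.75, 0, 0, 0, -9.9],
    [0.75, 0, 0, 0, 0],
  ],
)

```text
t: 98.05
tool_pos: [0.5587, -0.2839, 0.2975]
tool_rot: [-2.299, -2.136, 0.001]
contact_force: [-0.4, -0.2, -0.1]
opening: 0.0644
grip_force: 0.0
```

Request:
servo_tool(
  increments=[
    [0.75, 40, -4, 0, 0],
    [0.75, 50, -6, 0, 0],
    [0.75, 50, -6, 0, 0],
    [0.75, 50, -6, 0, 0],
    [0.75, 50, -6, 0, 0],
    [0.75, 50, -4, 0, 0],
    [0.75, 41, 0, 0, 0],
    [0.75, 0, 0, 40, 0],
    [0.75, 0, 0, 45, 0],
    [0.75, 0, 0, 45, 0],
    [0.75, 0, 0, 0, 0],
    [0.75, 0, 0, 0, 0],
  ],
)

```text
t: 99.55
tool_pos: [0.5516, 0.0482, 0.1713]
tool_rot: [2.3, 2.139, 0.002]
contact_force: [0.5, -0.2, 0.9]
opening: 0.0643
grip_force: 0.0
```

Run:
```python
from h import *
go(press(0,0,.0605),85.86)
o,im=snap('wrist','w23.png');holes(o,im,.076)
```

```text
t99.5 tcp [0.5516 0.0482 0.1713] yaw 85.84 tilt 0.08 need mm [ -0.7  -1.4 110.8] rows 1.8 spin -0.0
hole 514 [324.6 107. ] [0.5564 0.1374 0.076 ]
hole 416 [324.  243.5] [0.5493 0.0475 0.076 ]
```

Request:
servo_tool(
  increments=[
    [0.75, -0.6, -1.3, 40, 0],
    [0.75, 0, 0, 45, 0],
    [0.75, 0, 0, 20, 0],
    [0.75, 0, 0, 5, 0],
    [0.75, 0, 0, 0, 0],
    [0, 0, 0, 0, 0],
    [0, 0, 0, 0, 0],
    [0, 0, 0, 0, 0],
    [0, 0, 0, 0, 0],
    [0, 0, 0, 0, 0],
  ],
)

```text
t: 100.85
tool_pos: [0.5508, 0.0477, 0.0619]
tool_rot: [2.298, 2.14, 0.003]
contact_force: [-0.3, -0.4, 5.7]
opening: 0.0342
grip_force: 40.2
```

Request:
servo_tool(
  increments=[
    [0, 0, 0, -10, 0],
    [0, 0, 0, -35, 0],
    [0, 0, 0, -45, 0],
    [0, 0, 0, -50, 0],
    [0, 0, 0, -50, 0],
    [0, 0, 0, -50, 0],
    [0, -30, 0, 0, 0],
    [0, -50, 0, 0, 0],
    [0, -55, 0, 0, 0],
    [0, -55, 0, 0, 0],
    [0, -55, 0, 0, 0],
    [0, -55, 0, 0, 0],
  ],
)

```text
t: 102.35
tool_pos: [0.5273, -0.2529, 0.299]
tool_rot: [-2.298, -2.14, 0.0]
contact_force: [1.0, 1.2, -5.0]
opening: 0.0345
grip_force: 41.0
```

Request:
servo_tool(
  increments=[
    [0, -55, 0, 0, 0],
    [0, -55, -2, 0, 0],
    [0, -41, -3, 0, 0],
    [0, 0, 0, 0, 9.5],
    [0, 0, 0, 0, 9.5],
    [0, 0, 0, 0, 9.5],
    [0, 0, 0, 0, 9.5],
    [0, 0, 0, 0, 9.5],
    [0, 0, 0, 0, 9.5],
    [0, 0, 0, 0, 9.5],
    [0, 0, 0, 0, 9.5],
    [0, 0, 0, 0, 9.8],
  ],
)

```text
t: 103.85
tool_pos: [0.5119, -0.4013, 0.2986]
tool_rot: [-3.14, 0.006, 0.003]
contact_force: [0.1, 0.4, -3.9]
opening: 0.0343
grip_force: 40.9
```

Request:
servo_tool(
  increments=[
    [0, 0, 0, 45, 0],
    [0, 0, 0, 50, 0],
    [0, 0, 0, 45, 0],
    [0, 0, 0, 40, 0],
    [0, 0, 0, 0, 0],
    [0, 0, 0, 0, 0],
  ],
)

```text
t: 104.6
tool_pos: [0.513, -0.4023, 0.1214]
tool_rot: [3.14, 0.003, 0.002]
contact_force: [-0.8, 0.4, -2.6]
opening: 0.0346
grip_force: 41.0
```

Run:
```python
from h import *
go((.513,-.402,.0205),0)
o,im=snap('wrist','w24.png');print(o['opening']);holes(o,im,.018);held(im)
```

```text
t104.6 tcp [ 0.513  -0.4023  0.1214] yaw 0.11 tilt 0.10 need mm [-1.000e-01 -4.000e-01  1.009e+02] rows 1.7 spin 0.1
0.03457606254132013
hole 352 [161.   66.4] [ 0.6385 -0.2856  0.018 ]
hole 494 [158.6  65.3] [ 0.6396 -0.2837  0.018 ]
hole 524 [326.1 124.3] [ 0.5916 -0.4003  0.018 ]
hole 681 [326.4 124.2] [ 0.5917 -0.4005  0.018 ]
hole 348 [149.3 179.2] [ 0.5582 -0.2726  0.018 ]
hole 306 [166.3 313.5] [ 0.45  -0.271  0.018]
hole 1114 [326.6 326.4] [ 0.4431 -0.4006  0.018 ]
hole 1114 [326.59156194 326.42459605] [41 35]
```

Request:
servo_tool(
  increments=[
    [0, 0.3, 0, 30, 0],
    [0, 0, 0, 35, 0],
    [0, 0, 0, 20, 0],
    [0, 0, 0, 8, 0],
    [0, 0, 0, 3, 0],
    [0, 0, 0, 0, 0],
    [0, 0, 0, 0, 0],
  ],
)

```text
t: 105.52
tool_pos: [0.5134, -0.4024, 0.0252]
tool_rot: [3.14, 0.003, 0.002]
contact_force: [-1.0, -0.0, -3.4]
opening: 0.0343
grip_force: 41.2
```

Run:
```python
from h import *
go((.5131,-.4023,.02),0);print(get_obs()['contact_force'])
```

```text
t105.5 tcp [ 0.5134 -0.4024  0.0252] yaw 0.11 tilt 0.12 need mm [-0.3 -0.1  5.2] rows 0.1 spin 0.1
[-1.01741005 -0.0098003  -3.44690061]
```

Request:
servo_tool(
  increments=[
    [0, 0, 0, 1.5, 0],
    [0, 0, 0, 1, 0],
    [0, 0, 0, 1, 0],
    [0, 0, 0, 0.5, 0],
    [0, 0, 0, 0, 0],
    [0, 0, 0, 0, 0],
  ],
)

```text
t: 106.28
tool_pos: [0.513, -0.402, 0.0219]
tool_rot: [3.142, 0.003, -0.0]
contact_force: [-3.6, 3.8, 7.5]
opening: 0.0342
grip_force: 42.3
```

Run:
```python
from h import *
go((.5131,-.4023,.02),0);print(get_obs()['contact_force'])
```

```text
t106.3 tcp [ 0.513  -0.402   0.0219] yaw 0.12 tilt 0.01 need mm [0.1 0.3 1.9] rows 0.0 spin 0.1
[-3.64268394  3.82711888  7.47138708]
```

Request:
servo_tool(
  increments=[
    [0.2, 0, 0, 0, 0],
    [0.6, 0, 0, 0, 0],
    [0.75, 0, 0, 0, 0],
    [0.75, 0, 0, 0, 0],
    [0.75, 0, 0, -5, 0],
    [0.75, 0, 0, -25, 0],
    [0.75, 0, 0, -45, 0],
    [0.75, 0, 0, -45, 0],
    [0.75, 0, 0, 0, 0],
    [0.75, 0, 0, 0, 0],
  ],
)

```text
t: 107.52
tool_pos: [0.5127, -0.4017, 0.1399]
tool_rot: [3.142, 0.003, 0.0]
contact_force: [0.2, 0.1, -0.6]
opening: 0.0643
grip_force: 0.0
```

Run:
```python
from h import *
o,im=snap('wrist','w25.png');print(o['tool_pos']);print('bearing z');holes(o,im,.018);print('hub z');holes(o,im,.036)
```

```text
[ 0.51265132 -0.40169064  0.13988881]
bearing z
hole 276 [172.6  68.4] [ 0.6389 -0.2859  0.018 ]
hole 441 [169.9  68.1] [ 0.6394 -0.2836  0.018 ]
hole 410 [326.9 124.2] [ 0.5913 -0.4     0.018 ]
hole 574 [327.2 123.9] [ 0.5915 -0.4002  0.018 ]
hole 301 [161.6 174.9] [ 0.5583 -0.2733  0.018 ]
hole 351 [326.9 238.2] [ 0.5075 -0.4     0.018 ]
hole 285 [175.  302.8] [ 0.4501 -0.2709  0.018 ]
hub z
hole 276 [172.6  68.4] [ 0.6355 -0.2937  0.036 ]
hole 441 [169.9  68.1] [ 0.636  -0.2916  0.036 ]
hole 410 [326.9 124.2] [ 0.5912 -0.4001  0.036 ]
hole 574 [327.2 123.9] [ 0.5914 -0.4003  0.036 ]
hole 301 [161.6 174.9] [ 0.5604 -0.282   0.036 ]
hole 351 [326.9 238.2] [ 0.5131 -0.4001  0.036 ]
hole 285 [175.  302.8] [ 0.4595 -0.2797  0.036 ]
```

Request:
servo_tool(
  increments=[
    [0.75, 0, 0, -40, -9.5],
    [0.75, 0, 0, -40, -9.5],
    [0.75, 0, 0, -40, -9.5],
    [0.75, 0, 0, -40, -9.5],
    [0.75, 0, 0, 0, -9.5],
    [0.75, 0, 0, 0, -9.5],
    [0.75, 0, 0, 0, -9.5],
    [0.75, 0, 0, 0, -9.5],
    [0.75, 0, 0, 0, -9.8],
    [0.75, 0, 0, 0, 0],
  ],
)

```text
t: 108.82
tool_pos: [0.5123, -0.4014, 0.2976]
tool_rot: [-2.299, -2.136, 0.0]
contact_force: [-0.2, 0.4, -0.7]
opening: 0.0645
grip_force: 0.0
```

Run:
```python
from h import *
go(press(0,.09,.17),85.86)
```

```text
t108.8 tcp [ 0.5123 -0.4014  0.2976] yaw 85.80 tilt 0.21 need mm [540.2   5.2 128.8] rows 9.0 spin -0.1
```

Second hub: 78.3 mm from its bearing and aligned to 0.1 mm. Now the third.

Request:
servo_tool(
  increments=[
    [0.75, 40, 0, 0, 0],
    [0.75, 55, 0, 0, 0],
    [0.75, 55, 0, 0, 0],
    [0.75, 55, 0, 0, 0],
    [0.75, 55, 0, 0, 0],
    [0.75, 55, 0, 0, 0],
    [0.75, 55, 0, 0, 0],
    [0.75, 55, 0, 0, 0],
    [0.75, 55, 2, 0, 0],
    [0.75, 40, 3, 0, 0],
    [0.75, 20, 0, 0, 0],
  ],
)

```text
t: 110.2
tool_pos: [0.5559, 0.1382, 0.2988]
tool_rot: [-2.299, -2.14, 0.002]
contact_force: [-0.1, -0.8, 0.5]
opening: 0.064
grip_force: 0.0
```

Request:
servo_tool(
  increments=[
    [0.75, 0, 0, 40, 0],
    [0.75, 0, 0, 45, 0],
    [0.75, 0, 0, 40, 0],
    [0.75, 0, 0, 0, 0],
    [0.75, 0, 0, 0, 0],
  ],
)

```text
t: 110.82
tool_pos: [0.5571, 0.1361, 0.1765]
tool_rot: [2.3, 2.138, 0.002]
contact_force: [0.6, -0.7, 1.1]
opening: 0.064
grip_force: 0.0
```

Run:
```python
from h import *
go(press(0,.09,.0605),85.86)
o,im=snap('wrist','w26.png');holes(o,im,.076)
```

```text
t110.8 tcp [0.5571 0.1361 0.1765] yaw 85.84 tilt 0.11 need mm [  1.1  -0.6 116. ] rows 1.9 spin -0.0
hole 398 [625.2  29.1] [0.815  0.2993 0.076 ]
hole 399 [326.1 238.8] [0.5562 0.137  0.076 ]
```

Request:
servo_tool(
  increments=[
    [0.75, 1.1, -0.6, 40, 0],
    [0.75, 0, 0, 45, 0],
    [0.75, 0, 0, 25, 0],
    [0.75, 0, 0, 5, 0],
    [0.75, 0, 0, 0, 0],
    [0, 0, 0, 0, 0],
    [0, 0, 0, 0, 0],
    [0, 0, 0, 0, 0],
    [0, 0, 0, 0, 0],
    [0, 0, 0, 0, 0],
  ],
)

```text
t: 112.12
tool_pos: [0.5572, 0.1378, 0.0622]
tool_rot: [2.298, 2.139, 0.004]
contact_force: [-0.2, -0.1, 6.8]
opening: 0.0343
grip_force: 39.9
```

Request:
servo_tool(
  increments=[
    [0, 0, 0, -10, 0],
    [0, 0, 0, -35, 0],
    [0, 0, 0, -45, 0],
    [0, 0, 0, -50, 0],
    [0, 0, 0, -50, 0],
    [0, 0, 0, -50, 0],
    [0, -30, -10, 0, 0],
    [0, -45, -18, 0, 0],
    [0, -50, -18, 0, 0],
    [0, -50, -18, 0, 0],
    [0, -50, -18, 0, 0],
    [0, -50, -18, 0, 0],
  ],
)

```text
t: 113.62
tool_pos: [0.4349, -0.1306, 0.2994]
tool_rot: [-2.299, -2.141, 0.0]
contact_force: [0.1, -1.8, -2.3]
opening: 0.0342
grip_force: 40.6
```

Request:
servo_tool(
  increments=[
    [0, -50, -18, 0, 0],
    [0, -50, -18, 0, 0],
    [0, -48, -18, 0, 0],
    [0, 0, 0, 0, 9.5],
    [0, 0, 0, 0, 9.5],
    [0, 0, 0, 0, 9.5],
    [0, 0, 0, 0, 9.5],
    [0, 0, 0, 0, 9.5],
    [0, 0, 0, 0, 9.5],
    [0, 0, 0, 0, 9.5],
    [0, 0, 0, 0, 9.5],
    [0, 0, 0, 0, 9.9],
  ],
)

```text
t: 115.12
tool_pos: [0.3715, -0.2728, 0.2993]
tool_rot: [-3.141, 0.009, 0.002]
contact_force: [1.2, 0.1, -2.5]
opening: 0.0345
grip_force: 40.6
```

Request:
servo_tool(
  increments=[
    [0, 0, 0, 45, 0],
    [0, 0, 0, 50, 0],
    [0, 0, 0, 45, 0],
    [0, 0, 0, 40, 0],
    [0, 0, 0, 0, 0],
    [0, 0, 0, 0, 0],
  ],
)

```text
t: 115.88
tool_pos: [0.3725, -0.2739, 0.1215]
tool_rot: [3.14, 0.0, 0.002]
contact_force: [0.2, -0.4, -2.3]
opening: 0.0344
grip_force: 40.7
```

Run:
```python
from h import *
go((.3715,-.2732,.0205),0)
o,im=snap('wrist','w27.png');print(o['opening']);holes(o,im,.018);held(im)
```

```text
t115.9 tcp [ 0.3725 -0.2739  0.1215] yaw 0.01 tilt 0.11 need mm [ -1.2  -0.8 101. ] rows 1.7 spin 0.0
0.03443674754652645
hole 322 [520.7  43.8] [ 0.5183 -0.4108  0.018 ]
hole 519 [325.9 124.8] [ 0.4508 -0.272   0.018 ]
hole 674 [326.1 125. ] [ 0.4506 -0.272   0.018 ]
hole 1105 [326.6 327.4] [ 0.3017 -0.272   0.018 ]
hole 1105 [326.5719457  327.39909502] [41 34]
```

Request:
servo_tool(
  increments=[
    [0, 0, 0, 30, 0],
    [0, 0, 0, 35, 0],
    [0, 0, 0, 20, 0],
    [0, 0, 0, 8, 0],
    [0, 0, 0, 3, 0],
    [0, 0, 0, 0, 0],
    [0, 0, 0, 0, 0],
  ],
)

```text
t: 116.8
tool_pos: [0.3726, -0.274, 0.025]
tool_rot: [3.14, 0.0, 0.002]
contact_force: [-0.2, 0.2, -2.3]
opening: 0.0344
grip_force: 40.9
```

Run:
```python
from h import *
go((.3723,-.2738,.02),0);print(get_obs()['contact_force'])
```

```text
t116.8 tcp [ 0.3726 -0.274   0.025 ] yaw 0.01 tilt 0.12 need mm [-0.3 -0.2  5. ] rows 0.1 spin 0.0
[-0.16129308  0.24431513 -2.28582988]
```

Request:
servo_tool(
  increments=[
    [0, 0, 0, 1.5, 0],
    [0, 0, 0, 1, 0],
    [0, 0, 0, 1, 0],
    [0, 0, 0, 0.5, 0],
    [0, 0, 0, 0, 0],
    [0, 0, 0, 0, 0],
  ],
)

```text
t: 117.55
tool_pos: [0.3722, -0.2735, 0.0221]
tool_rot: [-3.141, -0.001, 0.002]
contact_force: [-5.7, 6.0, 13.5]
opening: 0.0344
grip_force: 42.6
```

Run:
```python
from h import *
go((.3723,-.2738,.02),0);print(get_obs()['contact_force'])
```

```text
t117.5 tcp [ 0.3722 -0.2735  0.0221] yaw 0.03 tilt 0.07 need mm [0.1 0.3 2.1] rows 0.0 spin 0.0
[-5.71108376  5.9766039  13.5216728 ]
```

Request:
servo_tool(
  increments=[
    [0.2, 0, 0, -0.5, 0],
    [0.6, 0, 0, 0, 0],
    [0.75, 0, 0, 0, 0],
    [0.75, 0, 0, 0, 0],
    [0.75, 0, 0, -5, 0],
    [0.75, 0, 0, -25, 0],
    [0.75, 0, 0, -45, 0],
    [0.75, 0, 0, -45, 0],
    [0.75, 0, 0, 0, 0],
    [0.75, 0, 0, 0, 0],
  ],
)

```text
t: 118.8
tool_pos: [0.3717, -0.2731, 0.1401]
tool_rot: [-3.141, -0.0, 0.0]
contact_force: [-0.3, 0.2, -0.9]
opening: 0.0637
grip_force: 0.0
```

Run:
```python
from h import *
o,im=snap('wrist','w28.png');print(o['tool_pos']);print('bearing z');holes(o,im,.018);print('hub z');holes(o,im,.036)
```

```text
[ 0.37172831 -0.27309976  0.14007261]
bearing z
hole 288 [509.5  47.3] [ 0.5178 -0.4097  0.018 ]
hole 434 [327.  123.9] [ 0.4506 -0.2716  0.018 ]
hole 581 [327.3 124. ] [ 0.4505 -0.2718  0.018 ]
hole 356 [327.2 238.8] [ 0.366  -0.2716  0.018 ]
hub z
hole 288 [509.5  47.3] [ 0.5131 -0.4004  0.036 ]
hole 434 [327.  123.9] [ 0.4504 -0.2717  0.036 ]
hole 581 [327.3 124. ] [ 0.4504 -0.2719  0.036 ]
hole 356 [327.2 238.8] [ 0.3716 -0.2717  0.036 ]
```

Request:
servo_tool(
  increments=[
    [0.75, 0, 0, -40, 0],
    [0.75, 0, 0, -40, 0],
    [0.75, 0, 30, -40, 0],
    [0.75, 0, 45, 0, 0],
    [0.75, 0, 45, 0, 0],
    [0.75, 0, 45, 0, 0],
    [0.75, 0, 45, 0, 0],
    [0.75, 0, 45, 0, 0],
    [0.75, 0, 30, 0, 0],
    [0.75, 0, 0, 0, 0],
    [0.75, 0, 0, 0, 0],
  ],
)

```text
t: 120.22
tool_pos: [0.3718, -0.5574, 0.2585]
tool_rot: [-3.138, -0.0, 0.002]
contact_force: [0.4, 0.1, -0.1]
opening: 0.0642
grip_force: 0.0
```

Run:
```python
from h import *
_,t=snap('top','t29.png');_,s=snap('scene','s29.png')
cv2.imwrite('pics/f.png',np.hstack([cv2.resize(t[150:370,100:500,::-1],(400,220)),s[200:420,100:500,::-1]])); reds(t); print(get_obs()['t'],get_obs()['tool_pos'])
```

```text
red 192 [376.  221.6] [ 0.6376 -0.1784  0.015 ]
red 314 [414.5 249.8] [ 0.5567 -0.2815  0.015 ]
red 342 [457.8 266.1] [ 0.5102 -0.398   0.015 ]
red 345 [414.3 318.3] [ 0.3703 -0.2711  0.015 ]
red 230 [372.1 321.3] [ 0.364  -0.1575  0.015 ]
120.325 [ 0.37213629 -0.55723812  0.25969205]
```

View pics/f.png

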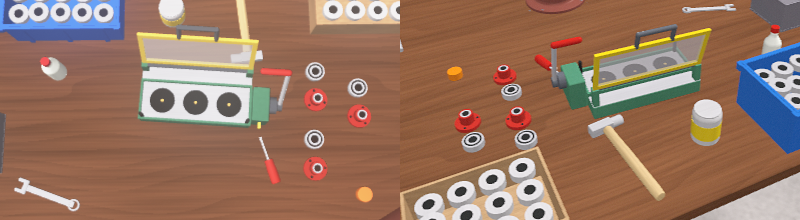

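```bash
python3 -c "
from h import *
print(finish_job())"
```

```text
the job is handed in; nothing more can be done
None
```

The job is handed in: all three hubs were stamped, the guard is back up, and each hub sits flat in front of its own bearing with a gap of about 2 cm; one hub had been knocked off its pad before the first stamp, so I re-centred it and ran the guard and lever cycle again, and I viewed 15 pictures, one over the limit of 14.

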